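# Set the gaps of a xylophone's bars with a spacer block

## Task

Set the xylophone's two sliding bars with the metal spacer block: stand the block on end on the base board between the last screwed bar and the first sliding bar, let it go and slide that bar gently up against it, then step the block to the next gap and do the same with the second sliding bar without shifting the first, so that both gaps end up as wide as the block is thick. Then take the block out and stand it on end on the bench, clear of the instrument, and leave the jar, screwdriver and spool where they are.

Things in the scene. Friction and masses are not known exactly. Their poses are not given: they have to be found in the camera images.
- xylophone: xylophone fixed to the bench: base board 240 (x) by 360 (y) by 20 thick; origin at the centre of its underside, z up. Two rails along y at x = -75 and +75, 14 wide, rise to 35 above the bench. Across them lie four wooden bars, long in x, 34 wide (y), 18 thick, tops at 53 above the bench, middles at x = 0; numbered 1 to 4 from the +y end. Bars 1 and 2 are screwed down, 18 apart
- bar2 (a point): centre (half-way up) of bar 2, the last screwed bar, 210 long; it lies at y = +78 on the xylophone, 44 above the bench; axes as the xylophone's. Between the rails the bare base board (top at 20) is seen through the gaps
- bar3 (a point): centre (half-way up) of bar 3, the first sliding bar, 200 long, 34 wide; it starts 30 to 42 clear of bar 2. It slides stiffly, only along the xylophone's y: about 7 N moves it, and it stays where it is left. Axes as the xylophone's
- bar4 (a point): centre (half-way up) of bar 4, the second sliding bar, 190 long, 34 wide; it starts about 40 to 86 clear of bar 3, nearer the -y end. It slides the same way but easier, at about 4 N, and stays where it is left. Axes as the xylophone's
- spacer (a point): centre of the spacer block, a plain aluminium block 40 (its x) by 80 (its y) by 18 thick (its z), 155 g. At the start it lies flat, z up, its y within 0.5 rad of the xylophone's y, on the small rest; both 80-long ends overhang the rest. Stood on end (its y upright) on the base board its top is 100 above the bench, 47 above the bars.
- rest: small fixed wooden block 28 (x) by 30 (y) by 30 high on the bench, under the spacer at the start; origin at the centre of its underside; axes as the spacer's to within 0.15 rad
- varnish_jar: bystander: closed amber jar, 60 across, 75 high; origin at the centre of its underside
- screwdriver: bystander: screwdriver 170 long lying along its x near the robot
- wood_spool: bystander: turned wooden spool 60 across, 44 high; origin at the centre of its underside
There are look-alikes about, which are no part of the job. Of the things shaped like the part that bears spacer, the aluminium one is meant.

How it is judged:
On the way, in this order (a step that is already met when the one before it is completed fails the run):
1. the block stands on end on the base board between bars 2 and 3, and bar 3 is slid up against it (gap 18 mm, give or take 2) (x of spacer in the frame of xylophone between -0.06 and 0.06 m and y of spacer in the frame of xylophone between 0.04 and 0.062 m and z of spacer in the frame of xylophone between 0.054 and 0.066 m and (angle between spacer's own y axis and vertical below 0.12 rad or angle between spacer's own y axis and vertical above 3.0216 rad) and distance between bar2 and bar3 between 0.05 and 0.054 m), for 0.2 s.
2. the block stands on end on the base board between bars 3 and 4, bar 4 is slid up against it (gap 18 mm, give or take 2) and the first gap is still right (x of spacer in the frame of xylophone between -0.06 and 0.06 m and y of spacer in the frame of xylophone between -0.012 and 0.012 m and z of spacer in the frame of xylophone between 0.054 and 0.066 m and (angle between spacer's own y axis and vertical below 0.12 rad or angle between spacer's own y axis and vertical above 3.0216 rad) and distance between bar2 and bar3 between 0.05 and 0.054 m and distance between bar3 and bar4 between 0.05 and 0.054 m), for 0.2 s.
At the end, for the whole second after the job is handed in: The gaps between bars 2 and 3 and between bars 3 and 4 are both 18 mm, give or take 2 mm; the spacer block stands on end on the bench, upright within 0.12 rad, beside the base board, released and at rest (distance between bar2 and bar3 between 0.05 and 0.054 m and distance between bar3 and bar4 between 0.05 and 0.054 m and (angle between spacer's own y axis and vertical below 0.12 rad or angle between spacer's own y axis and vertical above 3.0216 rad) and height (world z) of spacer between 0.034 and 0.046 m and (x of spacer in the frame of xylophone above 0.13 m or x of spacer in the frame of xylophone below -0.13 m or y of spacer in the frame of xylophone above 0.19 m or y of spacer in the frame of xylophone below -0.19 m)); the robot touches nothing.
It fails at once if the varnish jar is shifted more than 30 mm (distance of varnish_jar from where it was at the start of the episode above 0.03 m).
It fails at once if the screwdriver is shifted more than 30 mm (distance of screwdriver from where it was at the start of the episode above 0.03 m).
It fails at once if the wood spool is shifted more than 30 mm (distance of wood_spool from where it was at the start of the episode above 0.03 m).
It also fails if it takes over 72 s, if anything falls off the work surface, if the arm or the gripper's body presses on something with over 40 N, if the wrist force passes 120 N, or if a joint passes its speed limit or range.

## Robot

A 6-joint arm with a two-finger parallel gripper is mounted at the origin on the work surface. World frame = base frame: x ahead of the robot, y to its left, z up, the work surface at z = 0. Lengths are in m, angles in rad, forces in N, time in s.
With the tool pointing down it reaches from about 0.325 to 0.775 m from the base axis. Payload 5.5 kg.
Tool frame: the origin (TCP) lies at the very end of the fingers, on their centre line; the grasp point (between the pads) lies 19 mm behind it (pinch_z is the distance from the TCP to the grasp point, in m); y points along the fingers, z is the direction in which the jaws open and shut, and the axes are right-handed (so a half turn about y gives the same grasp; the last joint's range is limited). The gripper opens to 85 mm and grips with 20 to 120 N. Pads are 22 mm wide; open, the fingers measure 114 mm over their backs; the gripper's body (76 mm by 85 mm) begins 54 mm behind the grasp point. The pads swing forward as they close: fully open they stand 13 mm farther back than shut.
Start: joints at [1.123, 0.091, 1.231, -0, 1.82, -0.057], TCP at [0.229, 0.555, 0.231] pointing down, gripper open.
Joint ranges: [-2.87, 2.87], [-0.86, 2.18], [0.17, 2.46], [-1.51, 4.65], [0.06, 2.69], [-2.65, 2.65]. Speed limits (rad/s): [2.57, 2.57, 3.01, 3.14, 3.14, 3.14].

## Interface

Orientations are given as a 3x3 rotation matrix whose columns are the frame's x, y, z axes.
In Python, from cell import * gives the robot as it stands.
- The arm moves only by the tool move_arm, never from a script. Its argument "plan" is a list of rows, each an object of numbers: "rx", "ry", "rz": the turn, a rotation vector about the tool's x, y, z in rad; "tx", "ty", "tz": the shift along the tool's x, y, z in m; "gripper": the opening in per cent of the stroke, from 0 (shut) to 100 (fully open). A call has 1 to 12 rows; each row shifts and turns the commanded pose from where the row before left it, along the tool's axes as they then stand; what a row does not reach is not made up. A row lasts 1/8 s, in which the tool goes at most 62.5 mm and 10.7 degrees, less where a joint would pass 70% of its speed; a pose out of reach is approached as far as the arm can. A call is refused whole if a number of a shift passes 0.0625 or a number of a turn 0.188, either way. A call with a gripper value outside its range is refused whole. The fingers move at their own pace and stop on an object; "newtons" is the grip in N (left out, the last holds). Time passes only in rows, so rows that do not move let the fingers close. It gives the time, the measured TCP pose, the force and the opening at its end, in the units of the state.
- state(): the state, without advancing time (a new reading comes with each control period).
- grab_frame(name): name is "side" or "top" or "wrist"; returns a dict with "color" (384x512x3 uint8, red, green, blue), "mtx" (3x3 intrinsics, pixels), "pose" (4x4, takes a point from camera to world coordinates). Camera axes: x right, y up, looking along -z (the intrinsics and any distortion apply to the point x, -y, -z); pixel columns grow to the right and rows downward; lengths in m; the calibration is good to about 2 mm. A picture is of the moment at which its call begins. There is no depth.
- sign_off(): hands the job in, once; it reports no verdict.
Trained networks look in a picture, given as the dict that the camera call returned (one of the last four; its "shot" number tells which), for a name from the list of things; names that differ only in an ending like _2 or _b are one class to them, and where a whole thing is asked for, a point or a joint stands for the part that bears it (a point fixed in the world has none). Each returns a list of dicts, best first, with "p" (0 to 1); they miss things now and then, are a little off and sometimes report something else, mostly with a low value. They report only what shows in the picture. A call takes as long as a camera call. They do not tell look-alikes from the thing itself.
- cut_out(picture, label): "mask" (384x512 bool, what is visible of it).
- spot_point(picture, label): "location" ([x, y, z] in m, in the coordinates of the camera as it stood for that picture, good to about 4 mm: a listed point, or the origin of a listed thing).
The state is a dict: "time_s": time; "joints": joint angles; "qvel": joint speeds; "tau": joint torques, N m; "tcp_pos": TCP position; "tcp_rot": TCP orientation; "wrist_force": force on the tool from outside, world axes, zero at the start; "torque": the same for the moment, N m; "grip_width": finger opening in m.
Only numpy, scipy, OpenCV 4.12 (cv2) and the standard library are available. Lean on these libraries where they do the work, as an engineer would, in place of code of your own. Each camera call takes 0.05 s, during which the arm holds its last target. There are 200 camera calls.

## Working session

There is one attempt and no reset: what is moved stays moved. The work goes in short steps, Python scripts to look and compute and a tool call to move; the robot and the scene stay as the last step left them, time stands still between calls to the robot, and variables do not carry over. Pictures are saved under pics/ and viewed, about 8 in all and at most 12, crops included, and the job is handed in when it is done.

Besides the shell and the picture viewer there is one more tool, called as name([rows], argument=value, ...), one row to a line, values as JSON. move_arm: Moves the arm, as the interface text tells. Its arguments: {"type":"object","properties":{"plan":{"type":"array","items":{"type":"object","properties":{"rx":{"type":"number"},"ry":{"type":"number"},"rz":{"type":"number"},"tx":{"type":"number"},"ty":{"type":"number"},"tz":{"type":"number"},"gripper":{"type":"number"}}}},"newtons":{"type":"number"}},"required":["plan"]}

```bash
mkdir -p pics; ls; cat > h.py <<'E'
from cell import *
import numpy as np, cv2
def save(f,n,box=None,s=1):
    c=f["color"][:,:,::-1]
    if box: c=c[box[1]:box[3],box[0]:box[2]]
    cv2.imwrite("pics/"+n,cv2.resize(c,None,fx=s,fy=s,interpolation=cv2.INTER_CUBIC))
def w(f,loc): return f["pose"][:3,:3]@np.array(loc)+f["pose"][:3,3]
def px(f,P):
    q=f["pose"][:3,:3].T@(np.array(P,float)-f["pose"][:3,3]); q=q*[1,-1,-1]; u=f["mtx"]@q; return u[:2]/u[2]
def ray(f,u,v,z):
    d=f["pose"][:3,:3]@(np.linalg.inv(f["mtx"])@[u,v,1]*[1,-1,-1]); o=f["pose"][:3,3]; return o+d*(z-o[2])/d[2]
E
python3 - <<'E'
from h import *
np.set_printoptions(precision=4,suppress=True)
s=state();print(s["time_s"],s["tcp_pos"],s["tcp_rot"],s["grip_width"])
ims=[]
for n in ["top","side"]:
    f=grab_frame(n); ims.append(f["color"][:,:,::-1])
    print(n,f["pose"])
    for l in ["xylophone","bar2","bar3","bar4","spacer","rest","varnish_jar","screwdriver","wood_spool"]:
        for d in spot_point(f,l)[:3]:
            P=w(f,d["location"]);print(l,round(d["p"],2),P,px(f,P))
cv2.imwrite("pics/a.png",np.vstack(ims)[:, :][:768] if 0 else cv2.resize(ims[0],(800,600)))
cv2.imwrite("pics/b.png",cv2.resize(ims[1],(800,600)))
E
```

```text
pics
0.0 [0.2284 0.5545 0.2301] [[ 0.9246 -0.0009  0.3809]
 [-0.3809 -0.0017  0.9246]
 [-0.0001 -1.     -0.0019]] 0.08541448076158924
top [[ 0.0075  0.9857 -0.1685  0.3954]
 [-0.9999  0.0097  0.0122 -0.109 ]
 [ 0.0136  0.1684  0.9856  1.0387]
 [ 0.      0.      0.      1.    ]]
xylophone 0.75 [ 0.5526  0.1211 -0.0004] [172.5233 196.0241]
bar2 0.94 [0.5603 0.2024 0.0445] [139.0975 190.4446]
bar2 0.68 [0.5524 0.1266 0.0415] [167.196  193.7483]
bar2 0.61 [0.5454 0.0273 0.0385] [203.7916 196.8123]
bar3 0.94 [0.5603 0.2024 0.0445] [139.0975 190.4446]
bar3 0.68 [0.5524 0.1266 0.0415] [167.196  193.7483]
bar3 0.61 [0.5454 0.0273 0.0385] [203.7916 196.8123]
bar4 0.94 [0.5603 0.2024 0.0445] [139.0975 190.4446]
bar4 0.68 [0.5524 0.1266 0.0415] [167.196  193.7483]
bar4 0.61 [0.5454 0.0273 0.0385] [203.7916 196.8123]
spacer 0.93 [ 0.5513 -0.3151  0.0396] [328.8844 195.799 ]
spacer 0.87 [ 0.562 -0.464  0.009] [379.0623 194.2276]
spacer 0.86 [ 0.4526 -0.3923  0.0087] [355.2317 232.8471]
varnish_jar 0.75 [ 0.7514 -0.1973 -0.    ] [284.4469 130.0837]
screwdriver 0.93 [ 0.3574 -0.1721  0.001 ] [275.9
[... 590 characters left out ...]
 129.4465]
bar3 0.6 [0.5457 0.029  0.041 ] [232.8091 156.2327]
bar4 0.94 [0.557  0.1986 0.0444] [214.0663 111.8948]
bar4 0.93 [0.5514 0.1303 0.0414] [220.8951 129.4465]
bar4 0.6 [0.5457 0.029  0.041 ] [232.8091 156.2327]
spacer 0.82 [ 0.4521 -0.389   0.0096] [264.469  322.2903]
spacer 0.82 [ 0.5615 -0.4653  0.0066] [332.2924 337.8619]
spacer 0.6 [ 0.6188 -0.1777  0.0085] [294.7578 217.947 ]
rest 0.47 [ 0.5497 -0.306  -0.0013] [291.0287 274.91  ]
varnish_jar 0.63 [ 0.6752 -0.3595 -0.0001] [355.3945 276.1976]
varnish_jar 0.61 [ 0.7514 -0.1997 -0.002 ] [349.1561 211.3157]
screwdriver 0.68 [ 0.3521 -0.1755  0.0013] [183.2579 254.6268]
wood_spool 0.91 [ 0.6724 -0.3594  0.0016] [354.3626 276.1568]
```

View pics/a.png

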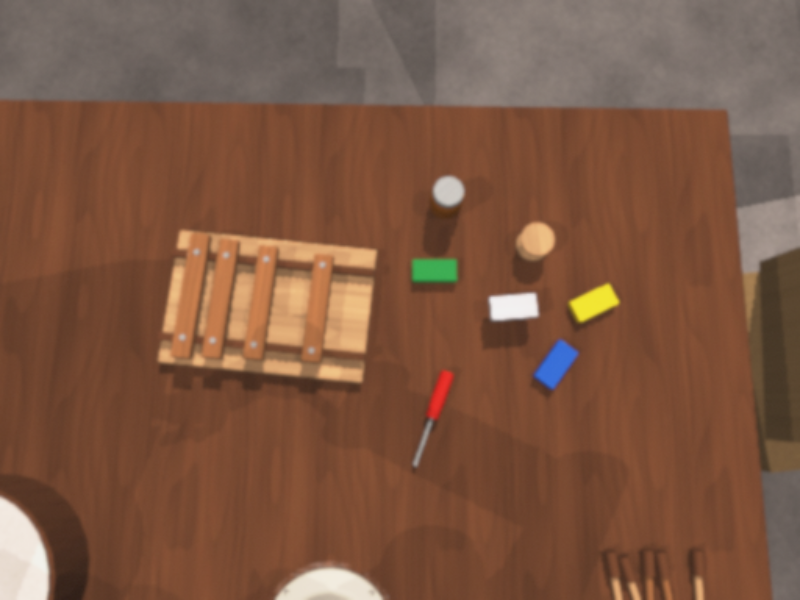

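View pics/b.png

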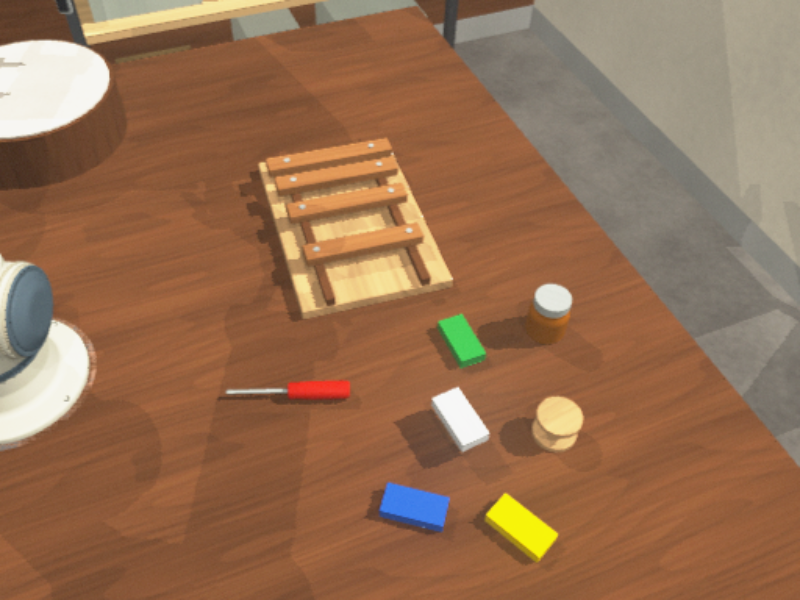

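The candidates in the 800-px top view are white/grey (513,306), green (435,270), yellow (594,303) and blue (556,364). The white/grey one fits: it's unpainted, raised on a rest and casts an offset shadow, while the others are painted and lie on the bench. I'll confirm that with a crop and fit the poses.

```bash
python3 - <<'E'
from h import *
np.set_printoptions(precision=4,suppress=True)
f=grab_frame("side"); save(f,"c.png",(230,200,370,360),4)
print("tub",ray(f,32,100,0))
t=grab_frame("top")
for g in (f,t):
  for d in cut_out(g,"spacer"):
    m=d["mask"].astype(np.uint8); r=cv2.minAreaRect(cv2.findNonZero(m)); c=cv2.boxPoints(r)
    col=g["color"][d["mask"]].mean(0)
    print(round(d["p"],2),col,r[0]); print(np.array([ray(g,*p,0.048)[:2] for p in c]).round(3).tolist())
# xylophone yaw/pos via board corners on top mask
for d in cut_out(t,"xylophone")[:1]:
    r=cv2.minAreaRect(cv2.findNonZero(d["mask"].astype(np.uint8)))
    print("xyl",np.array([ray(t,*p,0.02)[:2] for p in cv2.boxPoints(r)]).round(3).tolist())
for d in cut_out(t,"bar3"):
    r=cv2.minAreaRect(cv2.findNonZero(d["mask"].astype(np.uint8)));B=np.array([ray(t,*p,0.053)[:2] for p in cv2.boxPoints(r)])
    print("bar",d["p"],B.mean(0),B.round(3).tolist())
E
```

```text
tub [0.1073 0.4817 0.    ]
0.87 [ 77.345  182.7082  83.3739] (295.3068542480469, 217.8111114501953)
[[0.579, -0.163], [0.627, -0.149], [0.628, -0.244], [0.582, -0.255]]
0.78 [232.66  224.143  13.765] (333.32928466796875, 337.4634094238281)
[[0.511, -0.454], [0.553, -0.432], [0.587, -0.504], [0.546, -0.524]]
0.7 [231.1001 229.8529 227.403 ] (294.460693359375, 267.83709716796875)
[[0.52, -0.28], [0.568, -0.268], [0.572, -0.357], [0.527, -0.366]]
0.56 [ 65.0704 117.0021 213.0807] (265.1470947265625, 324.4117736816406)
[[0.398, -0.405], [0.425, -0.366], [0.489, -0.414], [0.46, -0.451]]
0.54 [192.8833 132.2807  80.4074] (221.95103454589844, 129.73348999023438)
[[0.458, 0.156], [0.659, 0.136], [0.645, 0.087], [0.449, 0.108]]
0.87 [ 63.2834 160.178   77.6932] (278.0, 173.0)
[[0.631, -0.136], [0.632, -0.214], [0.593, -0.213], [0.592, -0.137]]
0.73 [230.3924 225.2089 224.1139] (328.3319091796875, 195.9779052734375)
[[0.568, -0.268], [0.574, -0.354], [0.531, -0.355], [0.525, -0.27]]
0.68 [237.2831 223.1376  49.7196] (379.4000549316406, 193.30001831054688)
[[0.557, -0.409], [0.593, -0.48], [0.559, -0.494], [0.524, -0.424]]
0.6 [ 59.1393 106.5639 206.0297] (355.382568359375, 232.66778564453125)
[[0.431, -0.342], [0.495, -0.389], [0.471, -0.422], [0.408, -0.375]]
xyl [[0.45, 0.309], [0.692, 0.303], [0.656, -0.072], [0.417, -0.052]]
bar 0.87 [0.5497 0.1159] [[0.45, 0.298], [0.685, 0.292], [0.649, -0.073], [0.416, -0.053]]
bar 0.81 [0.5551 0.1245] [[0.459, 0.151], [0.656, 0.134], [0.651, 0.097], [0.454, 0.116]]
bar 0.74 [0.5447 0.0261] [[0.453, 0.053], [0.641, 0.037], [0.637, -0.002], [0.448, 0.016]]
```

View pics/c.png

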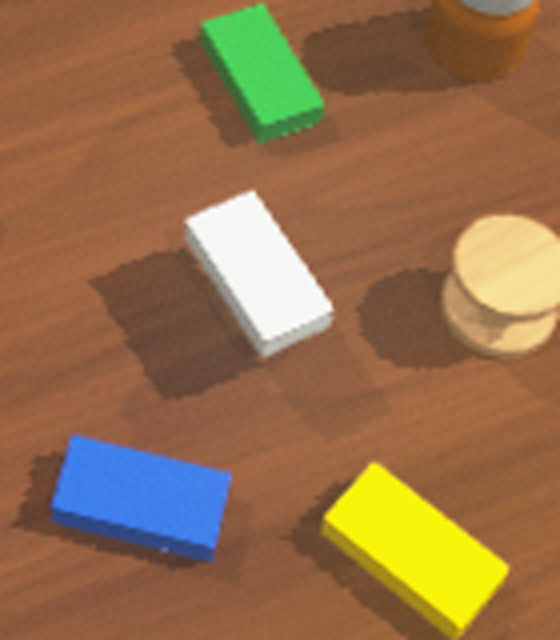

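The crop confirms it: the plain white/grey block in the middle (crop about (258,270)) is the spacer. It sits raised with an offset shadow, and the other three are painted. I'm moving above its +y end.

move_arm([
  {"tx":0.041,"tz":-0.0414,"gripper":100},
  {"tx":0.041,"tz":-0.0414},
  {"tx":0.041,"tz":-0.0414},
  {"tx":0.041,"tz":-0.0414},
  {"tx":0.041,"tz":-0.0414},
  {"tx":0.041,"tz":-0.0414},
  {"tx":0.041,"tz":-0.0414},
  {"tx":0.041,"tz":-0.0414},
  {"tx":0.041,"tz":-0.0414},
  {"tx":0.041,"tz":-0.0414},
  {"tx":0.041,"tz":-0.0414},
  {"tx":0.041,"tz":-0.0414},
], newtons=80)

```text
invalid input
```

move_arm([
  {"tx":0.041,"tz":-0.0414},
  {"tx":0.041,"tz":-0.0414},
  {"ry":0.185},
  {"ry":0.185},
  {"ry":0.185},
  {"ry":0.185},
  {"ry":0.185},
  {"ry":0.185},
  {"rz":-0.175},
  {"rz":-0.175},
  {"rz":-0.175},
  {"rz":-0.175},
])

```text
invalid input
```

move_arm([
  {"tx":0.041,"ty":0,"tz":-0.0414,"rx":0,"ry":0,"rz":0,"gripper":100},
], newtons=80)

```text
time_s: 1.42
tcp_pos: [0.2498, 0.5019, 0.2292]
tcp_rot: [[0.926, -0.002, 0.377], [-0.377, -0.002, 0.926], [-0.001, -1.0, -0.003]]
wrist_force: [0.4, -0.9, 0.3]
grip_width: 0.0858
```

move_arm([
  {"tx":0.041,"ty":0,"tz":-0.0414,"rx":0,"ry":0,"rz":0,"gripper":100},
  {"tx":0.041,"ty":0,"tz":-0.0414,"rx":0,"ry":0,"rz":0,"gripper":100},
  {"tx":0.041,"ty":0,"tz":-0.0414,"rx":0,"ry":0,"rz":0,"gripper":100},
  {"tx":0.041,"ty":0,"tz":-0.0414,"rx":0,"ry":0,"rz":0,"gripper":100},
  {"tx":0.041,"ty":0,"tz":-0.0414,"rx":0,"ry":0,"rz":0,"gripper":100},
  {"tx":0.041,"ty":0,"tz":-0.0414,"rx":0,"ry":0,"rz":0,"gripper":100},
  {"tx":0.041,"ty":0,"tz":-0.0414,"rx":0,"ry":0,"rz":0,"gripper":100},
  {"tx":0.041,"ty":0,"tz":-0.0414,"rx":0,"ry":0,"rz":0,"gripper":100},
  {"tx":0.041,"ty":0,"tz":-0.0414,"rx":0,"ry":0,"rz":0,"gripper":100},
  {"tx":0.041,"ty":0,"tz":-0.0414,"rx":0,"ry":0,"rz":0,"gripper":100},
  {"tx":0.041,"ty":0,"tz":-0.0414,"rx":0,"ry":0,"rz":0,"gripper":100},
  {"tx":0.041,"ty":0,"tz":-0.0414,"rx":0,"ry":0,"rz":0,"gripper":100},
])

```text
time_s: 2.92
tcp_pos: [0.5168, -0.1478, 0.2316]
tcp_rot: [[0.924, 0.001, 0.381], [-0.381, -0.0, 0.924], [0.001, -1.0, 0.0]]
wrist_force: [1.2, 0.1, 0.6]
grip_width: 0.0854
```

move_arm([
  {"tx":0.041,"ty":0,"tz":-0.0414,"rx":0,"ry":0,"rz":0,"gripper":100},
  {"tx":0,"ty":0,"tz":0,"rx":0,"ry":0.185,"rz":0,"gripper":100},
  {"tx":0,"ty":0,"tz":0,"rx":0,"ry":0.185,"rz":0,"gripper":100},
  {"tx":0,"ty":0,"tz":0,"rx":0,"ry":0.185,"rz":0,"gripper":100},
  {"tx":0,"ty":0,"tz":0,"rx":0,"ry":0.185,"rz":0,"gripper":100},
  {"tx":0,"ty":0,"tz":0,"rx":0,"ry":0.185,"rz":0,"gripper":100},
  {"tx":0,"ty":0,"tz":0,"rx":0,"ry":0.185,"rz":0,"gripper":100},
  {"tx":0,"ty":0,"tz":0,"rx":0,"ry":0,"rz":-0.175,"gripper":100},
  {"tx":0,"ty":0,"tz":0,"rx":0,"ry":0,"rz":-0.175,"gripper":100},
  {"tx":0,"ty":0,"tz":0,"rx":0,"ry":0,"rz":-0.175,"gripper":100},
  {"tx":0,"ty":0,"tz":0,"rx":0,"ry":0,"rz":-0.175,"gripper":100},
  {"tx":0,"ty":0,"tz":0,"rx":0,"ry":0,"rz":-0.173,"gripper":100},
])

```text
time_s: 4.42
tcp_pos: [0.5389, -0.1992, 0.2325]
tcp_rot: [[0.043, 0.057, 0.997], [-0.637, -0.768, 0.071], [0.77, -0.638, 0.003]]
wrist_force: [-0.5, -1.0, -0.6]
grip_width: 0.0856
```

move_arm([
  {"tx":-0.0307,"ty":0.0411,"tz":0.0007,"rx":0,"ry":0,"rz":0,"gripper":100},
  {"tx":-0.0307,"ty":0.0411,"tz":0.0007,"rx":0,"ry":0,"rz":0,"gripper":100},
  {"tx":-0.0306,"ty":0.0411,"tz":0.0006,"rx":0,"ry":0,"rz":0,"gripper":100},
  {"tx":0,"ty":0,"tz":0,"rx":0,"ry":0,"rz":0,"gripper":100},
])

```text
time_s: 4.92
tcp_pos: [0.54, -0.2352, 0.0767]
tcp_rot: [[0.051, 0.047, 0.998], [-0.642, -0.764, 0.069], [0.765, -0.644, -0.009]]
wrist_force: [-0.4, -0.4, 0.4]
grip_width: 0.0856
```

```bash
cat >> h.py <<'E'
np.set_printoptions(precision=4,suppress=True)
def delta(T,s=None):
    s=s or state(); return np.array(s["tcp_rot"]).T@(np.array(T)-s["tcp_pos"])
E
python3 - <<'E'
from h import *
f=grab_frame("wrist"); save(f,"d.png",None,1.25)
for d in spot_point(f,"spacer"): P=w(f,d["location"]); print(d["p"],P,px(f,P))
for d in cut_out(f,"spacer")[:1]:
    r=cv2.minAreaRect(cv2.findNonZero(d["mask"].astype(np.uint8))); print(r,[px(f,p) for p in [(.525,-.27,.048),(.568,-.268,.048)]])
s=state(); print(s["tcp_pos"],delta((.549,-.304,.025)))
E
```

```text
0.75 [ 0.552  -0.3113  0.0418] [264.1654 224.5638]
0.73 [ 0.5628 -0.4626  0.0099] [261.8199 236.4557]
0.69 [ 0.4524 -0.3938  0.0083] [163.3861 214.8105]
0.65 [ 0.6186 -0.1803  0.0089] [436.8092  72.4294]
((160.93701171875, 215.24290466308594), (89.70103454589844, 31.0476016998291), 14.534457206726074) [array([228.6558, 213.3787]), array([294.5898, 214.4867])]
[ 0.5443 -0.2349  0.0845] [-0.0012  0.0913 -0.0003]
```

View pics/d.png

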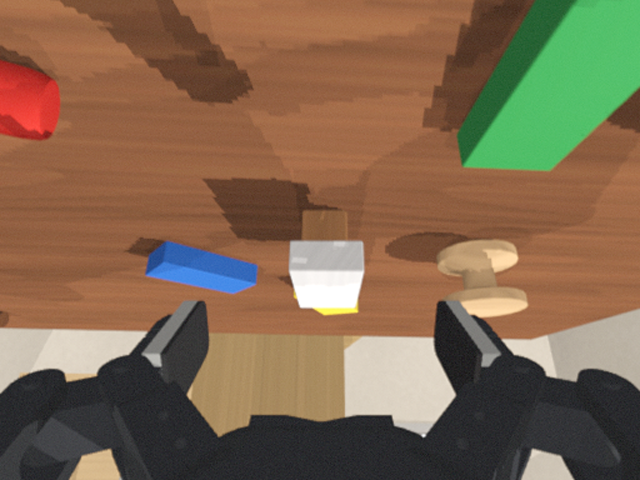

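The wrist view shows the white block centred between the fingers (640-px image, (326,272)) on its brown rest at (325,225). I'm advancing and gripping.

move_arm([
  {"tx":-0.0004,"ty":0.03,"tz":0.0005,"rx":0,"ry":0,"rz":0,"gripper":100},
  {"tx":-0.0004,"ty":0.03,"tz":0.0005,"rx":0,"ry":0,"rz":0,"gripper":100},
  {"tx":-0.0004,"ty":0.031,"tz":0.0,"rx":0,"ry":0,"rz":0,"gripper":100},
  {"tx":0,"ty":0,"tz":0,"rx":0,"ry":0,"rz":0,"gripper":60},
  {"tx":0,"ty":0,"tz":0,"rx":0,"ry":0,"rz":0,"gripper":20},
  {"tx":0,"ty":0,"tz":0,"rx":0,"ry":0,"rz":0,"gripper":20},
  {"tx":0,"ty":0,"tz":0,"rx":0,"ry":0,"rz":0,"gripper":20},
  {"tx":0,"ty":0,"tz":0,"rx":0,"ry":0,"rz":0,"gripper":20},
])

```text
time_s: 6.08
tcp_pos: [0.5503, -0.3031, 0.025]
tcp_rot: [[0.043, 0.057, 0.997], [-0.64, -0.765, 0.071], [0.768, -0.641, 0.003]]
wrist_force: [-1.5, 3.4, 7.4]
grip_width: 0.0389
```

move_arm([
  {"tx":0.02,"ty":-0.0167,"tz":0,"rx":0,"ry":0,"rz":0,"gripper":20},
  {"tx":0.04,"ty":-0.0333,"tz":0,"rx":0,"ry":0,"rz":0,"gripper":20},
  {"tx":0.04,"ty":-0.0333,"tz":0,"rx":0,"ry":0,"rz":0,"gripper":20},
  {"tx":0.04,"ty":-0.0333,"tz":0,"rx":0,"ry":0,"rz":0,"gripper":20},
  {"tx":0,"ty":0,"tz":0,"rx":0,"ry":0,"rz":0.1745,"gripper":20},
  {"tx":0,"ty":0,"tz":0,"rx":0,"ry":0,"rz":0.1745,"gripper":20},
  {"tx":0,"ty":0,"tz":0,"rx":0,"ry":0,"rz":0.1745,"gripper":20},
  {"tx":0,"ty":0,"tz":0,"rx":0,"ry":0,"rz":0.1745,"gripper":20},
  {"tx":0,"ty":0,"tz":0,"rx":0,"ry":0,"rz":0.1745,"gripper":20},
  {"tx":0,"ty":0,"tz":0,"rx":0,"ry":0,"rz":0.1745,"gripper":20},
  {"tx":0,"ty":0,"tz":0,"rx":0,"ry":0,"rz":0.1745,"gripper":20},
  {"tx":0,"ty":0,"tz":0,"rx":0,"ry":0,"rz":0.1745,"gripper":20},
])

```text
time_s: 7.58
tcp_pos: [0.5491, -0.3042, 0.2057]
tcp_rot: [[0.062, -0.034, 0.997], [-0.862, 0.501, 0.071], [-0.503, -0.864, 0.002]]
wrist_force: [1.8, -0.5, -2.0]
grip_width: 0.0393
```

move_arm([
  {"tx":0,"ty":0,"tz":0,"rx":0,"ry":0,"rz":0.1745,"gripper":20},
  {"tx":0,"ty":0,"tz":0,"rx":0,"ry":0,"rz":0,"gripper":20},
])

```text
time_s: 7.82
tcp_pos: [0.5481, -0.3058, 0.1985]
tcp_rot: [[0.047, -0.049, 0.998], [-0.762, 0.645, 0.067], [-0.646, -0.763, -0.007]]
wrist_force: [0.0, -0.5, -1.7]
grip_width: 0.0389
```

```bash
python3 - <<'E'
from h import *
s=state();print(s["tcp_pos"],s["tcp_rot"],s["grip_width"],s["joints"],s["time_s"])
f=grab_frame("side"); p=px(f,s["tcp_pos"]).astype(int); print(p); save(f,"e.png",(max(p[0]-80,0),max(p[1]-60,0),p[0]+80,p[1]+60),5)
for d in spot_point(f,"spacer"): P=w(f,d["location"]); print(d["p"],P,px(f,P))
E
```

```text
[ 0.5481 -0.3058  0.1985] [[ 0.047  -0.0486  0.9977]
 [-0.7616  0.6446  0.0672]
 [-0.6464 -0.763  -0.0067]] 0.03894382561852496 [-0.7935  0.5788  0.8389  0.5514  2.2194 -0.6315] 7.825
[299 217]
0.78 [ 0.5623 -0.468   0.0108] [333.6986 338.039 ]
0.76 [ 0.4517 -0.3903  0.0095] [264.5339 322.96  ]
0.61 [ 0.3538 -0.1732 -0.0015] [183.77   254.2728]
0.56 [ 0.6183 -0.1737  0.0079] [293.7778 216.8942]
0.53 [ 0.5471 -0.3217  0.1907] [302.3701 226.9949]
```

View pics/e.png

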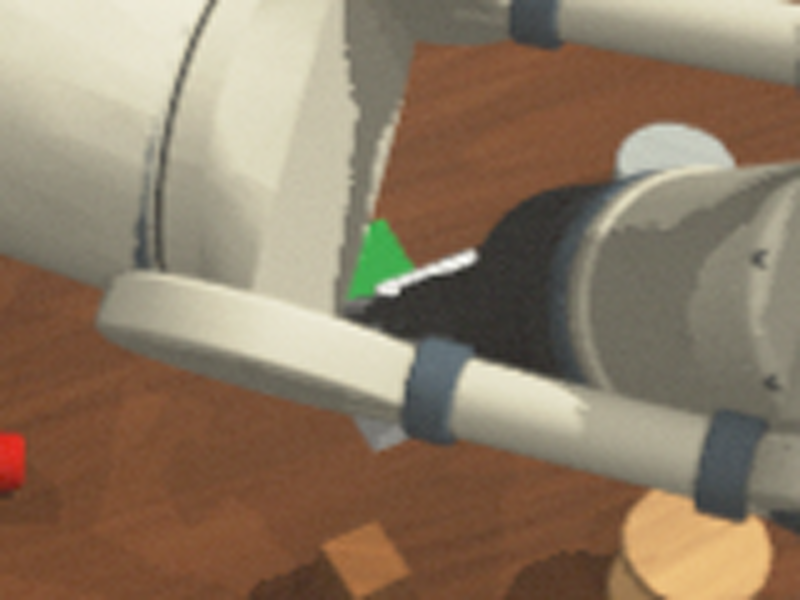

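The block is held upright with the tool leaning towards −y. I'm carrying it over the first gap.

move_arm([
  {"tx":-0.0207,"ty":0.0175,"tz":0.0023,"rx":0,"ry":0,"rz":0,"gripper":20},
  {"tx":-0.0414,"ty":0.035,"tz":0.0047,"rx":0,"ry":0,"rz":0,"gripper":20},
  {"tx":-0.0414,"ty":0.035,"tz":0.0047,"rx":0,"ry":0,"rz":0,"gripper":20},
  {"tx":-0.0414,"ty":0.035,"tz":0.0047,"rx":0,"ry":0,"rz":0,"gripper":20},
  {"tx":-0.0414,"ty":0.035,"tz":0.0047,"rx":0,"ry":0,"rz":0,"gripper":20},
  {"tx":-0.0414,"ty":0.035,"tz":0.0047,"rx":0,"ry":0,"rz":0,"gripper":20},
  {"tx":-0.0414,"ty":0.035,"tz":0.0047,"rx":0,"ry":0,"rz":0,"gripper":20},
  {"tx":-0.0414,"ty":0.035,"tz":0.0047,"rx":0,"ry":0,"rz":0,"gripper":20},
  {"tx":-0.0414,"ty":0.035,"tz":0.0047,"rx":0,"ry":0,"rz":0,"gripper":20},
  {"tx":-0.0207,"ty":0.0175,"tz":0.0023,"rx":0,"ry":0,"rz":0,"gripper":20},
  {"tx":0,"ty":0,"tz":0,"rx":0.098,"ry":0.116,"rz":0.001,"gripper":20},
  {"tx":0,"ty":0,"tz":0,"rx":0,"ry":0,"rz":0,"gripper":20},
])

```text
time_s: 9.43
tcp_pos: [0.555, 0.1871, 0.2051]
tcp_rot: [[-0.055, 0.056, 0.997], [-0.765, 0.639, -0.078], [-0.641, -0.767, 0.008]]
wrist_force: [-0.1, -0.3, -2.0]
grip_width: 0.0387
```

```bash
python3 - <<'E'
from h import *
s=state();print(s["tcp_pos"],s["tcp_rot"],s["grip_width"],s["joints"])
f=grab_frame("wrist"); save(f,"f.png",None,1.25)
for l in ["bar3","spacer"]:
  for d in spot_point(f,l): P=w(f,d["location"]); print(l,d["p"],P,px(f,P))
print(delta((.5574,.1844,.12)))
for y in (43,9): print("expected bar2 -y face/ bar3 centre px", y)
E
```

```text
[0.555  0.1871 0.2051] [[-0.0545  0.0559  0.9969]
 [-0.7653  0.6389 -0.0777]
 [-0.6413 -0.7672  0.0079]] 0.03865671192082344 [-0.1204 -0.0744  1.5834  0.6978  1.6394  0.0019]
spacer 0.98 [0.5535 0.1744 0.1951] [253.4412 273.9046]
[0.055  0.0637 0.0005]
expected bar2 -y face/ bar3 centre px 43
expected bar2 -y face/ bar3 centre px 9
```

View pics/f.png

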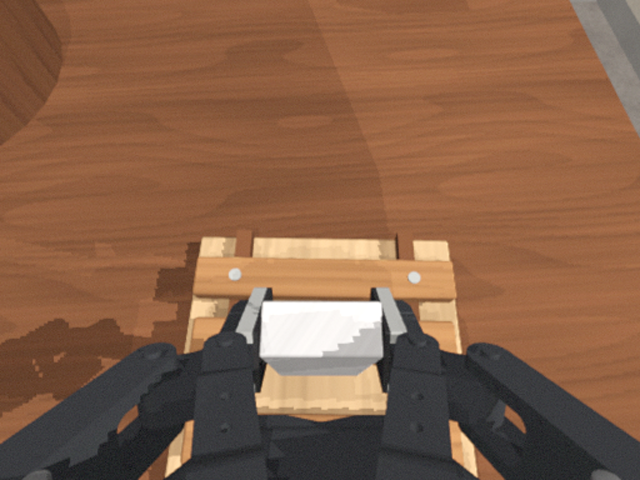

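The view shows the block held between the jaws at (320,335), with bar 1 at rows 258–299, bar 2 just behind the block at rows 319–345, and bar 3's far edge at about row 413. I'm checking the gap from these edges.

```bash
python3 - <<'E'
from h import *
f=grab_frame("wrist")
c=np.array([.5587,.2005]); uy=np.array([.0849,.9964])
img=cv2.cvtColor(f["color"],cv2.COLOR_RGB2LAB).astype(int)
for col in (170,250,290,345): print(col,[(r,*f["color"][r,col]) for r in range(200,345,3)] if col==250 else "")
for n,u,v in [("bar1 far",300,258),("bar1 far r",400,260),("bar2 far l",210,319),("bar3 far",320,411),("bar3 far",270,410),("bar3 far",370,413)]:
    P=ray(f,u/1.25,v/1.25,.053); print(n,P,(P[:2]-c)@uy+.078)
E
```

```text
170 
250 [(200, np.uint8(240), np.uint8(203), np.uint8(156)), (203, np.uint8(240), np.uint8(203), np.uint8(153)), (206, np.uint8(200), np.uint8(145), np.uint8(92)), (209, np.uint8(203), np.uint8(147), np.uint8(93)), (212, np.uint8(198), np.uint8(144), np.uint8(91)), (215, np.uint8(206), np.uint8(150), np.uint8(99)), (218, np.uint8(213), np.uint8(155), np.uint8(106)), (221, np.uint8(196), np.uint8(140), np.uint8(92)), (224, np.uint8(203), np.uint8(150), np.uint8(98)), (227, np.uint8(211), np.uint8(153), np.uint8(101)), (230, np.uint8(212), np.uint8(152), np.uint8(100)), (233, np.uint8(203), np.uint8(147), np.uint8(95)), (236, np.uint8(134), np.uint8(89), np.uint8(57)), (239, np.uint8(148), np.uint8(113), np.uint8(79)), (242, np.uint8(248), np.uint8(244), np.uint8(243)), (245, np.uint8(255), np.uint8(255), np.uint8(252)), (248, np.uint8(255), np.uint8(255), np.uint8(254)), (251, np.uint8(249), np.uint8(247), np.uint8(244)), (254, np.uint8(249), np.uint8(246), np.uint8(244)), (257, np.uint8(252), np.uint8(249), np.uint8(246)), (260, np.uint8(253), np.uint8(249), np.uint8(247)), (263, np
[... 1057 characters left out ...]
int8(203), np.uint8(154)), (326, np.uint8(184), np.uint8(149), np.uint8(109)), (329, np.uint8(171), np.uint8(136), np.uint8(98)), (332, np.uint8(182), np.uint8(131), np.uint8(80)), (335, np.uint8(186), np.uint8(133), np.uint8(88)), (338, np.uint8(46), np.uint8(45), np.uint8(47)), (341, np.uint8(40), np.uint8(39), np.uint8(41)), (344, np.uint8(56), np.uint8(55), np.uint8(57))]
290 
345 
bar1 far [0.5469 0.2653 0.053 ] 0.1415177147652112
bar1 far r [0.6318 0.2568 0.053 ] 0.140347334707
bar2 far l [0.4723 0.2189 0.053 ] 0.08898707717388034
bar3 far [0.5546 0.1453 0.053 ] 0.022603065981860647
bar3 far [0.5183 0.1488 0.053 ] 0.02305257468027415
bar3 far [0.5908 0.1411 0.053 ] 0.021491440752011225
```

The edges give about 34–40 mm clear. I'm aiming the block's centre at world y ≈ 0.165, then lowering it.

move_arm([
  {"tx":0.0216,"ty":0.0227,"tz":0.0003,"rx":0,"ry":0,"rz":0,"gripper":20},
  {"tx":0.0216,"ty":0.0227,"tz":0.0003,"rx":0,"ry":0,"rz":0,"gripper":20},
  {"tx":0.0216,"ty":0.0227,"tz":0.0003,"rx":0,"ry":0,"rz":0,"gripper":20},
  {"tx":0.0217,"ty":0.0227,"tz":0.0004,"rx":0,"ry":0,"rz":0,"gripper":20},
  {"tx":0.0019,"ty":0.0023,"tz":0,"rx":0,"ry":0,"rz":0,"gripper":20},
  {"tx":0.0019,"ty":0.0023,"tz":0,"rx":0,"ry":0,"rz":0,"gripper":20},
  {"tx":0,"ty":0,"tz":0,"rx":0,"ry":0,"rz":0,"gripper":20},
])

```text
time_s: 10.5
tcp_pos: [0.5581, 0.1775, 0.0724]
tcp_rot: [[-0.061, 0.054, 0.997], [-0.763, 0.641, -0.081], [-0.643, -0.766, 0.002]]
wrist_force: [0.0, -0.4, -1.6]
grip_width: 0.0387
```

move_arm([
  {"tx":0.0008,"ty":0.001,"tz":0,"rx":0,"ry":0,"rz":0,"gripper":20},
  {"tx":0.0008,"ty":0.001,"tz":0,"rx":0,"ry":0,"rz":0,"gripper":20},
  {"tx":0,"ty":0,"tz":0,"rx":0,"ry":0,"rz":0,"gripper":20},
])

```text
time_s: 10.88
tcp_pos: [0.5581, 0.1777, 0.0705]
tcp_rot: [[-0.06, 0.054, 0.997], [-0.763, 0.641, -0.081], [-0.644, -0.765, 0.003]]
wrist_force: [-1.6, -1.7, 5.0]
grip_width: 0.0392
```

Contact made at about 5 N. I'm releasing and backing out along the tool axis.

move_arm([
  {"tx":0,"ty":0,"tz":0,"rx":0,"ry":0,"rz":0,"gripper":55},
  {"tx":0,"ty":0,"tz":0,"rx":0,"ry":0,"rz":0,"gripper":75},
  {"tx":0,"ty":0,"tz":0,"rx":0,"ry":0,"rz":0,"gripper":75},
  {"tx":0,"ty":-0.02,"tz":0,"rx":0,"ry":0,"rz":0,"gripper":75},
  {"tx":0,"ty":-0.04,"tz":0,"rx":0,"ry":0,"rz":0,"gripper":75},
  {"tx":0,"ty":-0.04,"tz":0,"rx":0,"ry":0,"rz":0,"gripper":75},
  {"tx":0,"ty":0,"tz":0,"rx":0,"ry":0,"rz":0,"gripper":0},
])

```text
time_s: 11.75
tcp_pos: [0.5541, 0.1112, 0.1494]
tcp_rot: [[-0.06, 0.06, 0.996], [-0.764, 0.64, -0.084], [-0.642, -0.766, 0.007]]
wrist_force: [-0.2, 0.6, -0.4]
grip_width: 0.0472
```

```bash
python3 - <<'E'
from h import *
s=state();print(s["tcp_pos"],s["grip_width"],s["wrist_force"])
f=grab_frame("wrist"); save(f,"g.png",None,1.25)
for l in ["bar3","spacer"]:
  for d in spot_point(f,l)[:4]: P=w(f,d["location"]); print(l,d["p"],P,px(f,P))
print(delta((.552,.088,.09)))
E
```

```text
[0.5541 0.1112 0.1494] 0.047171447024036695 [-0.1661  0.5842 -0.3743]
bar3 0.97 [0.5533 0.1269 0.0441] [252.0756 256.8218]
bar3 0.57 [0.558  0.1957 0.0433] [251.2555 183.4693]
spacer 0.94 [0.5563 0.1649 0.0607] [251.9594 207.7374]
[0.0545 0.0255 0.0022]
```

View pics/g.png

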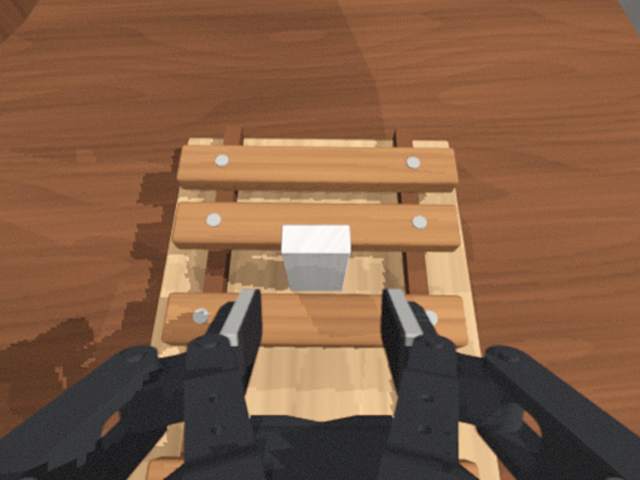

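The block stands upright in the gap at (316,255), free of both bars: bar 2 is in rows 203–250 and bar 3 in rows 293–347. I'm going behind bar 3 with the fingers shut.

move_arm([
  {"tx":0.0272,"ty":0.0127,"tz":0.001,"rx":0,"ry":0,"rz":0,"gripper":0},
  {"tx":0.0273,"ty":0.0128,"tz":0.001,"rx":0,"ry":0,"rz":0,"gripper":0},
  {"tx":0,"ty":0,"tz":0,"rx":0,"ry":0,"rz":0,"gripper":0},
  {"tx":0.0116,"ty":0.0138,"tz":0,"rx":0,"ry":0,"rz":0,"gripper":0},
  {"tx":0.0116,"ty":0.0138,"tz":0,"rx":0,"ry":0,"rz":0,"gripper":0},
  {"tx":0.0115,"ty":0.0137,"tz":0,"rx":0,"ry":0,"rz":0,"gripper":0},
  {"tx":0,"ty":0,"tz":0,"rx":0,"ry":0,"rz":0,"gripper":0},
  {"tx":0,"ty":0,"tz":0,"rx":0,"ry":0,"rz":0,"gripper":0},
])

```text
time_s: 12.9
tcp_pos: [0.5524, 0.0882, 0.0369]
tcp_rot: [[-0.062, 0.053, 0.997], [-0.763, 0.641, -0.082], [-0.643, -0.766, 0.001]]
wrist_force: [-0.0, -0.1, 0.6]
grip_width: -0.0002
```

move_arm([
  {"tx":-0.0031,"ty":0.0026,"tz":0,"rx":0,"ry":0,"rz":0,"gripper":0},
  {"tx":-0.0031,"ty":0.0026,"tz":0,"rx":0,"ry":0,"rz":0,"gripper":0},
  {"tx":-0.0031,"ty":0.0026,"tz":0,"rx":0,"ry":0,"rz":0,"gripper":0},
  {"tx":-0.0031,"ty":0.0026,"tz":0,"rx":0,"ry":0,"rz":0,"gripper":0},
])

```text
time_s: 13.4
tcp_pos: [0.5536, 0.1044, 0.0367]
tcp_rot: [[-0.062, 0.053, 0.997], [-0.763, 0.641, -0.082], [-0.643, -0.766, 0.001]]
wrist_force: [-0.6, -6.7, 2.2]
grip_width: -0.0
```

move_arm([
  {"tx":-0.0031,"ty":0.0026,"tz":0,"rx":0,"ry":0,"rz":0,"gripper":0},
  {"tx":-0.0023,"ty":0.0019,"tz":0,"rx":0,"ry":0,"rz":0,"gripper":0},
])

```text
time_s: 13.65
tcp_pos: [0.5542, 0.1103, 0.0368]
tcp_rot: [[-0.062, 0.053, 0.997], [-0.765, 0.639, -0.082], [-0.641, -0.767, 0.001]]
wrist_force: [-2.4, -7.6, 2.5]
grip_width: 0.0003
```

move_arm([
  {"tx":-0.0015,"ty":0.0013,"tz":0,"rx":0,"ry":0,"rz":0,"gripper":0},
  {"tx":-0.0015,"ty":0.0013,"tz":0,"rx":0,"ry":0,"rz":0,"gripper":0},
  {"tx":-0.00077,"ty":0.00064,"tz":0,"rx":0,"ry":0,"rz":0,"gripper":0},
])

```text
time_s: 14.02
tcp_pos: [0.5547, 0.1149, 0.0368]
tcp_rot: [[-0.062, 0.054, 0.997], [-0.765, 0.639, -0.082], [-0.641, -0.767, 0.001]]
wrist_force: [-3.7, -8.2, 3.0]
grip_width: -0.0003
```

move_arm([
  {"tx":-0.00077,"ty":0.00064,"tz":0,"rx":0,"ry":0,"rz":0,"gripper":0},
  {"tx":-0.00077,"ty":0.00064,"tz":0,"rx":0,"ry":0,"rz":0,"gripper":0},
])

```text
time_s: 14.28
tcp_pos: [0.5548, 0.1167, 0.0368]
tcp_rot: [[-0.063, 0.054, 0.997], [-0.765, 0.639, -0.082], [-0.641, -0.767, 0.001]]
wrist_force: [-2.8, -7.5, 2.6]
grip_width: 0.0003
```

move_arm([
  {"tx":-0.0006,"ty":0.0005,"tz":0,"rx":0,"ry":0,"rz":0,"gripper":0},
])

```text
time_s: 14.4
tcp_pos: [0.5549, 0.1175, 0.0368]
tcp_rot: [[-0.063, 0.054, 0.997], [-0.765, 0.639, -0.082], [-0.641, -0.767, 0.001]]
wrist_force: [-3.5, -8.4, 2.8]
grip_width: 0.0001
```

move_arm([
  {"tx":-0.0006,"ty":0.0005,"tz":0,"rx":0,"ry":0,"rz":0,"gripper":0},
])

```text
time_s: 14.52
tcp_pos: [0.555, 0.1183, 0.0368]
tcp_rot: [[-0.063, 0.054, 0.997], [-0.765, 0.639, -0.082], [-0.641, -0.767, 0.001]]
wrist_force: [-3.7, -7.7, 3.5]
grip_width: -0.0003
```

move_arm([
  {"tx":-0.0006,"ty":0.0005,"tz":0,"rx":0,"ry":0,"rz":0,"gripper":0},
])

```text
time_s: 14.65
tcp_pos: [0.555, 0.1191, 0.0368]
tcp_rot: [[-0.063, 0.054, 0.997], [-0.765, 0.639, -0.082], [-0.641, -0.767, 0.001]]
wrist_force: [-3.1, -8.3, 3.7]
grip_width: -0.0001
```

move_arm([
  {"tx":-0.0006,"ty":0.0005,"tz":0,"rx":0,"ry":0,"rz":0,"gripper":0},
])

```text
time_s: 14.78
tcp_pos: [0.5551, 0.1198, 0.0368]
tcp_rot: [[-0.063, 0.054, 0.997], [-0.765, 0.639, -0.082], [-0.641, -0.767, 0.001]]
wrist_force: [-3.4, -9.7, 2.3]
grip_width: 0.0002
```

move_arm([
  {"tx":-0.0006,"ty":0.0005,"tz":0,"rx":0,"ry":0,"rz":0,"gripper":0},
])

```text
time_s: 14.9
tcp_pos: [0.5552, 0.1206, 0.0368]
tcp_rot: [[-0.063, 0.054, 0.997], [-0.765, 0.639, -0.082], [-0.641, -0.767, 0.001]]
wrist_force: [-3.3, -7.8, 3.3]
grip_width: -0.0
```

```bash
python3 - <<'E'
from h import *
f=grab_frame("wrist"); save(f,"h.png",None,1.25)
s=state();print(s["wrist_force"],s["tcp_pos"])
for l in ["bar3","spacer"]:
  for d in spot_point(f,l)[:4]: P=w(f,d["location"]); print(l,d["p"],P,px(f,P))
print(state()["wrist_force"])
E
```

```text
[-2.5917 -7.4284  3.0672] [0.5552 0.1207 0.0368]
bar3 0.62 [0.5565 0.144  0.0449] [253.3984 197.108 ]
spacer 0.84 [0.56   0.1707 0.06  ] [255.8904 136.9011]
[-2.3714 -8.3399  2.3551]
```

View pics/h.png

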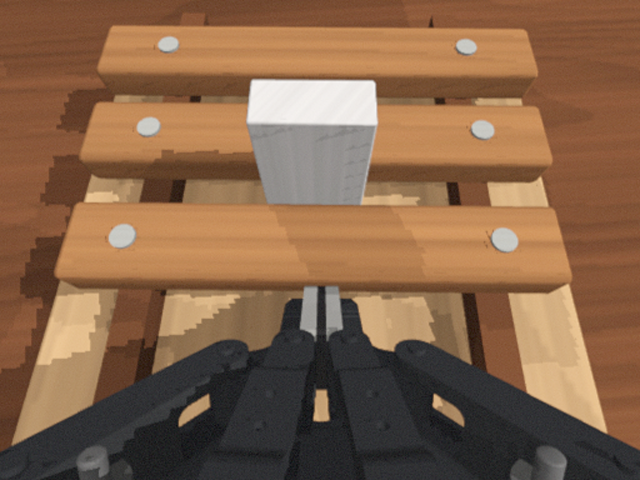

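The bars and block are aligned with the block near bar 2. I'm measuring the remaining gap from the bars' far top edges (col 420: about rows 28, 105 and 207).

```bash
python3 - <<'E'
from h import *
f=cv2.imread("pics/h.png"); g=cv2.GaussianBlur(cv2.cvtColor(f,cv2.COLOR_BGR2GRAY),(3,3),0).astype(int)
F=grab_frame("wrist")
uy=np.array([.085,.9964])
for c in (230,400,420):
    d=np.abs(np.convolve(g[:,c],[1,1,0,-1,-1],'same')); pk=[r for r in range(5,300) if d[r]>25 and d[r]==d[max(r-4,0):r+5].max()]
    print(c,[(r,int(d[r]),round(float(ray(F,c/1.25,r/1.25,.053)[:2]@uy),4)) for r in pk])
E
```

```text
230 [(26, 103, 0.312), (72, 59, 0.2796), (96, 63, 0.2643), (104, 42, 0.2594), (153, 73, 0.2317), (160, 37, 0.2281), (180, 67, 0.2179), (205, 32, 0.2059), (279, 55, 0.1741), (290, 97, 0.1699)]
400 [(27, 101, 0.3116), (76, 63, 0.2772), (98, 43, 0.2633), (105, 57, 0.2591), (163, 57, 0.2267), (182, 45, 0.2171), (194, 88, 0.2113), (204, 72, 0.2065), (282, 58, 0.1731), (292, 76, 0.1693), (298, 71, 0.167)]
420 [(28, 82, 0.3108), (74, 59, 0.2786), (75, 59, 0.2779), (98, 56, 0.2634), (105, 52, 0.2591), (164, 61, 0.2262), (182, 48, 0.2171), (207, 43, 0.2052), (282, 54, 0.1732), (296, 86, 0.1677)]
```

Bars 1 and 2 measure 52.0 mm apart, as they should. Bars 2 and 3 are at about 53.4, so roughly 1.4 mm is left.

move_arm([
  {"tx":-0.0005,"ty":0.0004,"tz":0,"rx":0,"ry":0,"rz":0,"gripper":0},
])

```text
time_s: 15.22
tcp_pos: [0.5552, 0.1212, 0.0367]
tcp_rot: [[-0.063, 0.054, 0.997], [-0.765, 0.639, -0.083], [-0.641, -0.767, 0.001]]
wrist_force: [-2.5, -8.3, 1.8]
grip_width: 0.0004
```

move_arm([
  {"tx":-0.0005,"ty":0.0004,"tz":0,"rx":0,"ry":0,"rz":0,"gripper":0},
])

```text
time_s: 15.35
tcp_pos: [0.5553, 0.1219, 0.0368]
tcp_rot: [[-0.063, 0.054, 0.997], [-0.765, 0.639, -0.083], [-0.641, -0.767, 0.001]]
wrist_force: [-2.3, -7.9, 3.2]
grip_width: -0.0002
```

move_arm([
  {"tx":-0.0003,"ty":0.00026,"tz":0,"rx":0,"ry":0,"rz":0,"gripper":0},
])

```text
time_s: 15.48
tcp_pos: [0.5553, 0.1223, 0.0368]
tcp_rot: [[-0.063, 0.054, 0.997], [-0.765, 0.639, -0.083], [-0.641, -0.767, 0.001]]
wrist_force: [-2.7, -8.3, 2.8]
grip_width: 0.0003
```

move_arm([
  {"tx":-0.0004,"ty":0.0003,"tz":0,"rx":0,"ry":0,"rz":0,"gripper":0},
])

```text
time_s: 15.6
tcp_pos: [0.5554, 0.1225, 0.0368]
tcp_rot: [[-0.063, 0.054, 0.997], [-0.765, 0.638, -0.083], [-0.641, -0.768, 0.001]]
wrist_force: [-3.8, -11.4, 3.9]
grip_width: -0.0001
```

move_arm([
  {"tx":-0.0004,"ty":0.0003,"tz":0,"rx":0,"ry":0,"rz":0,"gripper":0},
])

```text
time_s: 15.72
tcp_pos: [0.5554, 0.1225, 0.0367]
tcp_rot: [[-0.063, 0.054, 0.997], [-0.766, 0.638, -0.083], [-0.64, -0.768, 0.001]]
wrist_force: [-4.5, -14.4, 4.3]
grip_width: 0.0001
```

```bash
cat > gap.py <<'E'
from h import *
import sys
uy=np.array([.085,.9964])
F=grab_frame("wrist"); g=cv2.GaussianBlur(cv2.resize(cv2.cvtColor(F["color"],cv2.COLOR_RGB2GRAY),None,fx=1.25,fy=1.25,interpolation=cv2.INTER_CUBIC),(3,3),0).astype(int)
for c in (map(int,sys.argv[1:]) if sys.argv[1:] else (230,400,420)):
    d=np.abs(np.convolve(g[:,c],[1,1,0,-1,-1],'same')); pk=[r for r in range(5,400) if d[r]>25 and d[r]==d[max(r-4,0):r+5].max()]
    print(c,[(r,int(d[r]),round(float(ray(F,c/1.25,r/1.25,.053)[:2]@uy),4)) for r in pk])
E
python3 gap.py
```

```text
230 [(28, 97, 0.3121), (75, 56, 0.2793), (98, 54, 0.2648), (107, 47, 0.2594), (152, 74, 0.234), (164, 32, 0.2278), (183, 69, 0.2182), (205, 30, 0.2077), (280, 54, 0.1756), (290, 94, 0.1717), (303, 115, 0.1668), (339, 104, 0.1538), (349, 29, 0.1504), (363, 27, 0.1457)]
400 [(30, 90, 0.3109), (78, 61, 0.2776), (100, 47, 0.2638), (108, 58, 0.259), (166, 57, 0.2269), (184, 47, 0.2179), (197, 79, 0.2116), (205, 70, 0.2079), (282, 55, 0.175), (292, 73, 0.1711), (298, 75, 0.1688), (341, 178, 0.1533)]
420 [(30, 86, 0.3109), (77, 60, 0.2783), (100, 53, 0.2638), (108, 54, 0.259), (167, 62, 0.2265), (168, 62, 0.2259), (186, 47, 0.217), (207, 44, 0.207), (281, 52, 0.1754), (295, 83, 0.17), (340, 177, 0.1536), (350, 26, 0.1502)]
```

The bar stopped while the force rose from 8 to 14 N, and the spacing reads about 51.7 mm, so the first gap is set. I'm backing off, rising and regrasping the block.

move_arm([
  {"tx":0.0038,"ty":-0.0032,"tz":0,"rx":0,"ry":0,"rz":0,"gripper":0},
  {"tx":0.0038,"ty":-0.0032,"tz":0,"rx":0,"ry":0,"rz":0,"gripper":0},
  {"tx":-0.0254,"ty":-0.0267,"tz":-0.0007,"rx":0,"ry":0,"rz":0,"gripper":0},
  {"tx":-0.0254,"ty":-0.0267,"tz":-0.0007,"rx":0,"ry":0,"rz":0,"gripper":0},
  {"tx":-0.0255,"ty":-0.0266,"tz":-0.0006,"rx":0,"ry":0,"rz":0,"gripper":80},
  {"tx":0,"ty":0,"tz":0,"rx":0,"ry":0,"rz":0,"gripper":80},
  {"tx":0,"ty":0,"tz":0,"rx":0,"ry":0,"rz":0,"gripper":80},
  {"tx":0,"ty":0,"tz":0,"rx":0,"ry":0,"rz":0,"gripper":80},
])

```text
time_s: 16.77
tcp_pos: [0.5522, 0.122, 0.1452]
tcp_rot: [[-0.064, 0.051, 0.997], [-0.763, 0.641, -0.082], [-0.643, -0.766, -0.003]]
wrist_force: [0.2, 0.1, 0.4]
grip_width: 0.0685
```

```bash
python3 - <<'E'
from h import *
f=grab_frame("wrist"); save(f,"i.png",None,1.25)
for l in ["bar3","spacer"]:
  for d in spot_point(f,l)[:4]: P=w(f,d["location"]); print(l,d["p"],P,px(f,P))
s=state();print(s["tcp_pos"],s["grip_width"],delta((.5585,.1843,.0705)))
E
python3 gap.py 230 410
```

```text
bar3 0.67 [0.555  0.1447 0.0445] [256.7952 247.3163]
bar3 0.59 [0.5604 0.1971 0.0444] [257.9905 190.2754]
spacer 0.7 [0.557  0.1687 0.0614] [256.7978 213.5666]
[0.5525 0.122  0.1459] 0.06865818450954715 [0.0006 0.098  0.001 ]
230 [(154, 86, 0.3122), (166, 55, 0.301), (172, 68, 0.2955), (190, 74, 0.2795), (201, 31, 0.2701), (213, 86, 0.2601), (247, 78, 0.2333), (255, 39, 0.2273), (262, 57, 0.2221), (280, 159, 0.2092), (294, 155, 0.1995), (353, 126, 0.1617)]
410 [(155, 89, 0.3115), (192, 91, 0.2781), (215, 90, 0.2588), (256, 92, 0.2268), (263, 49, 0.2217), (283, 88, 0.2074), (295, 69, 0.1991), (303, 33, 0.1937), (305, 33, 0.1924), (348, 82, 0.165), (378, 36, 0.1473)]
```

View pics/i.png

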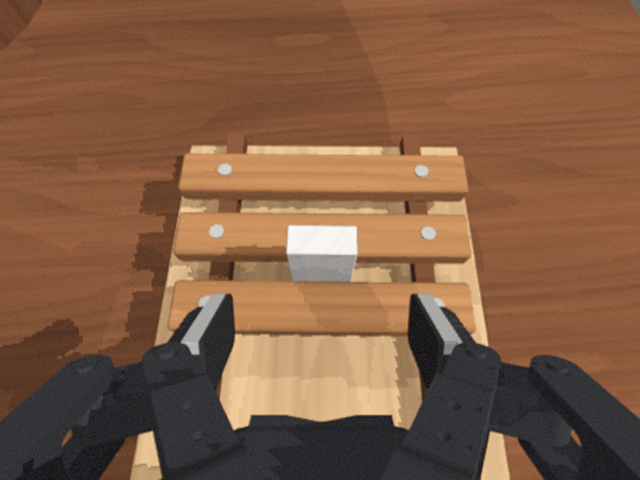

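The block is upright and snug between bars 2 and 3 at (322,252). I'm regrasping and lifting it straight up.

move_arm([
  {"tx":0,"ty":0.035,"tz":0.001,"rx":0,"ry":0,"rz":0,"gripper":80},
  {"tx":0,"ty":0.035,"tz":0,"rx":0,"ry":0,"rz":0,"gripper":80},
  {"tx":0,"ty":0.027,"tz":0,"rx":0,"ry":0,"rz":0,"gripper":80},
  {"tx":0,"ty":0,"tz":0,"rx":0,"ry":0,"rz":0,"gripper":55},
  {"tx":0,"ty":0,"tz":0,"rx":0,"ry":0,"rz":0,"gripper":30},
  {"tx":0,"ty":0,"tz":0,"rx":0,"ry":0,"rz":0,"gripper":20},
  {"tx":0,"ty":0,"tz":0,"rx":0,"ry":0,"rz":0,"gripper":20},
  {"tx":0,"ty":0,"tz":0,"rx":0,"ry":0,"rz":0,"gripper":20},
], newtons=60)

```text
time_s: 17.98
tcp_pos: [0.5593, 0.1838, 0.0735]
tcp_rot: [[-0.062, 0.054, 0.997], [-0.763, 0.641, -0.082], [-0.643, -0.766, 0.001]]
wrist_force: [-2.0, 0.4, 0.4]
grip_width: 0.0391
```

move_arm([
  {"tx":-0.0064,"ty":-0.0077,"tz":0,"rx":0,"ry":0,"rz":0,"gripper":20},
  {"tx":-0.0129,"ty":-0.0153,"tz":0,"rx":0,"ry":0,"rz":0,"gripper":20},
  {"tx":-0.0193,"ty":-0.023,"tz":0,"rx":0,"ry":0,"rz":0,"gripper":20},
  {"tx":-0.0257,"ty":-0.0306,"tz":0,"rx":0,"ry":0,"rz":0,"gripper":20},
  {"tx":0,"ty":0,"tz":0,"rx":0,"ry":0,"rz":0,"gripper":20},
])

```text
time_s: 18.6
tcp_pos: [0.5613, 0.1837, 0.1793]
tcp_rot: [[-0.056, 0.061, 0.997], [-0.764, 0.64, -0.082], [-0.643, -0.766, 0.011]]
wrist_force: [-0.3, 0.3, -2.4]
grip_width: 0.0393
```

```bash
python3 - <<'E'
from h import *
f=grab_frame("wrist")
for l in ["bar3","spacer"]:
  for d in spot_point(f,l)[:4]: P=w(f,d["location"]); print(l,d["p"],P,px(f,P))
s=state();print(s["tcp_pos"],s["tcp_rot"],s["grip_width"],s["time_s"])
E
python3 gap.py 150 320 450
```

```text
bar3 0.96 [0.5564 0.1464 0.0437] [251.7221 325.5506]
spacer 0.7 [0.5627 0.1731 0.1674] [258.7355 270.0886]
[0.5589 0.1837 0.1726] [[-0.0625  0.0531  0.9966]
 [-0.7637  0.6403 -0.082 ]
 [-0.6425 -0.7663  0.0006]] 0.039390070993177005 18.75
150 [(242, 29, 0.3102), (243, 29, 0.3093), (254, 48, 0.3001), (290, 37, 0.2716), (310, 54, 0.2567), (343, 41, 0.2334), (344, 41, 0.2327), (354, 29, 0.226), (359, 28, 0.2227), (388, 26, 0.2041)]
320 [(221, 186, 0.3288), (240, 79, 0.3123), (281, 94, 0.2789), (290, 101, 0.272), (298, 98, 0.2659), (351, 159, 0.2283), (372, 67, 0.2146), (379, 118, 0.2101)]
450 [(223, 154, 0.3273), (241, 73, 0.3117), (287, 152, 0.2745), (306, 67, 0.2602), (352, 203, 0.2279)]
```

move_arm([
  {"tx":0.0142,"ty":-0.0118,"tz":0.0001,"rx":0,"ry":0,"rz":0,"gripper":20},
  {"tx":0.0142,"ty":-0.0118,"tz":0.0001,"rx":0,"ry":0,"rz":0,"gripper":20},
  {"tx":0.0141,"ty":-0.0119,"tz":0,"rx":0,"ry":0,"rz":0,"gripper":20},
  {"tx":0,"ty":0,"tz":0,"rx":0,"ry":0,"rz":0,"gripper":20},
  {"tx":0.0198,"ty":0.0237,"tz":0,"rx":0,"ry":0,"rz":0,"gripper":20},
  {"tx":0.0198,"ty":0.0237,"tz":0,"rx":0,"ry":0,"rz":0,"gripper":20},
  {"tx":0.0198,"ty":0.0236,"tz":0,"rx":0,"ry":0,"rz":0,"gripper":20},
  {"tx":0,"ty":0,"tz":0,"rx":0,"ry":0,"rz":0,"gripper":20},
  {"tx":0,"ty":0,"tz":0,"rx":0,"ry":0,"rz":0,"gripper":20},
])

```text
time_s: 19.92
tcp_pos: [0.5554, 0.1291, 0.0816]
tcp_rot: [[-0.061, 0.054, 0.997], [-0.763, 0.641, -0.082], [-0.644, -0.765, 0.002]]
wrist_force: [-0.1, -0.0, -1.9]
grip_width: 0.0391
```

move_arm([
  {"tx":0.0021,"ty":0.0025,"tz":0,"rx":0,"ry":0,"rz":0,"gripper":20},
  {"tx":0.0021,"ty":0.0025,"tz":0,"rx":0,"ry":0,"rz":0,"gripper":20},
  {"tx":0.0006,"ty":0.0008,"tz":0,"rx":0,"ry":0,"rz":0,"gripper":20},
])

```text
time_s: 20.3
tcp_pos: [0.5549, 0.1291, 0.0729]
tcp_rot: [[-0.062, 0.053, 0.997], [-0.763, 0.641, -0.082], [-0.643, -0.766, 0.001]]
wrist_force: [-1.1, -1.8, 3.1]
grip_width: 0.0388
```

move_arm([
  {"tx":0.0006,"ty":0.0008,"tz":0,"rx":0,"ry":0,"rz":0,"gripper":20},
])

```text
time_s: 20.42
tcp_pos: [0.5549, 0.1292, 0.0729]
tcp_rot: [[-0.061, 0.053, 0.997], [-0.763, 0.642, -0.081], [-0.644, -0.765, 0.001]]
wrist_force: [-4.1, -2.6, 8.1]
grip_width: 0.0391
```

move_arm([
  {"tx":0,"ty":0,"tz":0,"rx":0,"ry":0,"rz":0,"gripper":55},
  {"tx":0,"ty":0,"tz":0,"rx":0,"ry":0,"rz":0,"gripper":80},
  {"tx":0,"ty":0,"tz":0,"rx":0,"ry":0,"rz":0,"gripper":80},
  {"tx":0,"ty":-0.02,"tz":0,"rx":0,"ry":0,"rz":0,"gripper":80},
  {"tx":0,"ty":-0.04,"tz":0,"rx":0,"ry":0,"rz":0,"gripper":80},
  {"tx":0,"ty":-0.06,"tz":0,"rx":0,"ry":0,"rz":0,"gripper":60},
  {"tx":0,"ty":-0.03,"tz":0,"rx":0,"ry":0,"rz":0,"gripper":0},
  {"tx":0,"ty":0,"tz":0,"rx":0,"ry":0,"rz":0,"gripper":0},
])

```text
time_s: 21.42
tcp_pos: [0.548, 0.0308, 0.1897]
tcp_rot: [[-0.061, 0.059, 0.996], [-0.765, 0.639, -0.084], [-0.642, -0.767, 0.006]]
wrist_force: [-0.4, 1.3, 0.0]
grip_width: 0.0157
```

```bash
python3 - <<'E'
from h import *
f=grab_frame("wrist"); save(f,"j.png",None,1.25)
for l in ["bar3","spacer"]:
  for d in spot_point(f,l)[:4]: P=w(f,d["location"]); print(l,d["p"],P,px(f,P))
s=state();print(s["tcp_pos"],s["grip_width"],delta((.541,-.012,.12)),delta((.541,-.012,.037)))
E
python3 gap.py 200 400
```

```text
bar3 0.72 [0.5612 0.1957 0.0432] [254.3647 135.1941]
bar3 0.62 [0.5471 0.0313 0.0436] [253.729  281.4371]
bar3 0.61 [0.5552 0.143  0.0392] [252.8929 177.5537]
spacer 0.92 [0.5548 0.1186 0.0617] [254.3028 189.3747]
[0.5464 0.0333 0.1854] 0.0004608722550563729 [ 0.0769  0.0207 -0.0016] [ 0.1303  0.0843 -0.0015]
200 [(112, 49, 0.3009), (165, 28, 0.2402), (172, 43, 0.2327), (193, 80, 0.2112), (208, 82, 0.1965), (231, 33, 0.175), (242, 74, 0.1651), (322, 46, 0.0999), (331, 127, 0.0933), (350, 160, 0.0797), (382, 31, 0.0579), (389, 58, 0.0533), (398, 149, 0.0475)]
400 [(103, 82, 0.3125), (111, 90, 0.3025), (119, 88, 0.2928), (120, 88, 0.2916), (132, 90, 0.2774), (148, 93, 0.2591), (157, 66, 0.2492), (164, 115, 0.2416), (179, 98, 0.2258), (197, 88, 0.2076), (198, 88, 0.2066), (211, 28, 0.194), (232, 83, 0.1744), (341, 180, 0.0865)]
```

View pics/j.png

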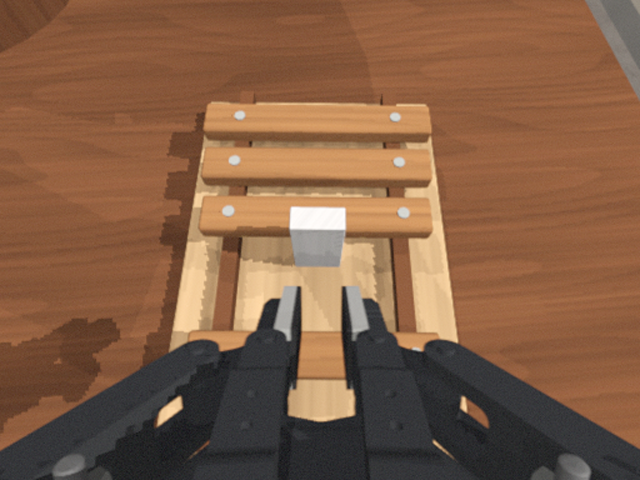

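The block stands upright close to bar 3 at (318,237), and bar 4 is free at row 355. I'm going behind bar 4.

move_arm([
  {"tx":0.0385,"ty":0.0104,"tz":-0.0004,"rx":0,"ry":0,"rz":0,"gripper":0},
  {"tx":0.0384,"ty":0.0103,"tz":-0.0004,"rx":0,"ry":0,"rz":0,"gripper":0},
  {"tx":0,"ty":0,"tz":0,"rx":0,"ry":0,"rz":0,"gripper":0},
  {"tx":0.0178,"ty":0.0212,"tz":0,"rx":0,"ry":0,"rz":0,"gripper":0},
  {"tx":0.0178,"ty":0.0212,"tz":0,"rx":0,"ry":0,"rz":0,"gripper":0},
  {"tx":0.0178,"ty":0.0212,"tz":0,"rx":0,"ry":0,"rz":0,"gripper":0},
  {"tx":0,"ty":0,"tz":0,"rx":0,"ry":0,"rz":0,"gripper":0},
])

```text
time_s: 22.5
tcp_pos: [0.5412, -0.0107, 0.0367]
tcp_rot: [[-0.064, 0.049, 0.997], [-0.762, 0.643, -0.081], [-0.645, -0.765, -0.004]]
wrist_force: [0.3, -0.1, 0.6]
grip_width: -0.0002
```

move_arm([
  {"tx":-0.0038,"ty":0.0032,"tz":0,"rx":0,"ry":0,"rz":0,"gripper":0},
  {"tx":-0.0038,"ty":0.0032,"tz":0,"rx":0,"ry":0,"rz":0,"gripper":0},
  {"tx":-0.0038,"ty":0.0032,"tz":0,"rx":0,"ry":0,"rz":0,"gripper":0},
  {"tx":-0.0038,"ty":0.0032,"tz":0,"rx":0,"ry":0,"rz":0,"gripper":0},
  {"tx":-0.0038,"ty":0.0032,"tz":0,"rx":0,"ry":0,"rz":0,"gripper":0},
  {"tx":-0.0038,"ty":0.0032,"tz":0,"rx":0,"ry":0,"rz":0,"gripper":0},
  {"tx":-0.0038,"ty":0.0032,"tz":0,"rx":0,"ry":0,"rz":0,"gripper":0},
  {"tx":-0.0038,"ty":0.0032,"tz":0,"rx":0,"ry":0,"rz":0,"gripper":0},
  {"tx":-0.0038,"ty":0.0032,"tz":0,"rx":0,"ry":0,"rz":0,"gripper":0},
  {"tx":-0.0038,"ty":0.0032,"tz":0,"rx":0,"ry":0,"rz":0,"gripper":0},
  {"tx":-0.0038,"ty":0.0032,"tz":0,"rx":0,"ry":0,"rz":0,"gripper":0},
  {"tx":-0.0038,"ty":0.0032,"tz":0,"rx":0,"ry":0,"rz":0,"gripper":0},
])

```text
time_s: 24.0
tcp_pos: [0.5478, 0.0472, 0.0381]
tcp_rot: [[-0.062, 0.054, 0.997], [-0.763, 0.641, -0.082], [-0.643, -0.766, 0.002]]
wrist_force: [1.1, -3.7, 3.1]
grip_width: -0.0001
```

move_arm([
  {"tx":-0.0023,"ty":0.0019,"tz":0,"rx":0,"ry":0,"rz":0,"gripper":0},
  {"tx":-0.0023,"ty":0.0019,"tz":0,"rx":0,"ry":0,"rz":0,"gripper":0},
  {"tx":-0.0023,"ty":0.0019,"tz":0,"rx":0,"ry":0,"rz":0,"gripper":0},
  {"tx":-0.0023,"ty":0.0019,"tz":0,"rx":0,"ry":0,"rz":0,"gripper":0},
])

```text
time_s: 24.5
tcp_pos: [0.5485, 0.0589, 0.0379]
tcp_rot: [[-0.063, 0.054, 0.997], [-0.763, 0.641, -0.082], [-0.643, -0.766, 0.001]]
wrist_force: [3.0, -4.1, 3.0]
grip_width: 0.0002
```

```bash
python3 gap.py 150 230 420
```

```text
150 [(15, 110, 0.2602), (60, 48, 0.227), (61, 48, 0.2263), (83, 90, 0.2116), (89, 32, 0.2078), (103, 72, 0.1991), (118, 115, 0.1901), (143, 55, 0.1759), (162, 41, 0.1657), (172, 26, 0.1605), (186, 67, 0.1535), (187, 67, 0.153), (204, 60, 0.1448), (279, 58, 0.1123), (348, 42, 0.0868)]
230 [(16, 99, 0.2595), (61, 53, 0.2264), (83, 66, 0.2117), (84, 66, 0.2111), (137, 78, 0.1793), (163, 73, 0.1653), (206, 28, 0.1439), (280, 49, 0.112), (281, 49, 0.1116), (290, 94, 0.1081), (296, 85, 0.1057), (305, 96, 0.1023), (339, 111, 0.09)]
420 [(17, 103, 0.2591), (63, 64, 0.2253), (85, 56, 0.2107), (91, 55, 0.2069), (113, 26, 0.1934), (114, 26, 0.1928), (146, 46, 0.1746), (147, 46, 0.174), (165, 50, 0.1644), (202, 82, 0.146), (208, 33, 0.1432), (281, 59, 0.1118), (292, 66, 0.1075), (298, 81, 0.1052), (340, 168, 0.0898)]
```

About 11 mm is left, with bar 4 sliding at about 4 N.

move_arm([
  {"tx":-0.0015,"ty":0.0013,"tz":0,"rx":0,"ry":0,"rz":0,"gripper":0},
  {"tx":-0.0015,"ty":0.0013,"tz":0,"rx":0,"ry":0,"rz":0,"gripper":0},
  {"tx":-0.0015,"ty":0.0013,"tz":0,"rx":0,"ry":0,"rz":0,"gripper":0},
  {"tx":-0.0011,"ty":0.001,"tz":0,"rx":0,"ry":0,"rz":0,"gripper":0},
  {"tx":0,"ty":0,"tz":0,"rx":0,"ry":0,"rz":0,"gripper":0},
])

```text
time_s: 25.18
tcp_pos: [0.5487, 0.0665, 0.0377]
tcp_rot: [[-0.062, 0.053, 0.997], [-0.763, 0.641, -0.082], [-0.643, -0.766, 0.0]]
wrist_force: [1.4, -3.2, 0.4]
grip_width: -0.0001
```

```bash
python3 gap.py 150 420; python3 -c "
from h import *
print(state()['wrist_force'],state()['tcp_pos'])"
```

```text
150 [(25, 108, 0.2598), (71, 54, 0.2269), (93, 96, 0.2126), (115, 75, 0.1992), (131, 116, 0.1899), (157, 57, 0.1757), (201, 78, 0.1536), (278, 53, 0.1201), (348, 59, 0.0943)]
420 [(27, 101, 0.2586), (74, 62, 0.2252), (96, 59, 0.2111), (103, 59, 0.2068), (127, 28, 0.1926), (160, 46, 0.1745), (178, 51, 0.1652), (194, 74, 0.1573), (281, 58, 0.1193), (296, 85, 0.1134), (340, 171, 0.0973)]
[ 1.5828 -2.6652  1.8355] [0.5486 0.0665 0.0376]
```

move_arm([
  {"tx":-0.0008,"ty":0.00065,"tz":0,"rx":0,"ry":0,"rz":0,"gripper":0},
  {"tx":-0.0008,"ty":0.00065,"tz":0,"rx":0,"ry":0,"rz":0,"gripper":0},
  {"tx":-0.0004,"ty":0.0003,"tz":0,"rx":0,"ry":0,"rz":0,"gripper":0},
])

```text
time_s: 25.6
tcp_pos: [0.5488, 0.0685, 0.0376]
tcp_rot: [[-0.063, 0.053, 0.997], [-0.764, 0.64, -0.082], [-0.642, -0.766, 0.0]]
wrist_force: [0.9, -6.4, 1.3]
grip_width: -0.0001
```

move_arm([
  {"tx":-0.0004,"ty":0.0003,"tz":0,"rx":0,"ry":0,"rz":0,"gripper":0},
])

```text
time_s: 25.72
tcp_pos: [0.5489, 0.069, 0.0376]
tcp_rot: [[-0.063, 0.053, 0.997], [-0.764, 0.64, -0.082], [-0.642, -0.766, -0.0]]
wrist_force: [0.9, -6.4, 1.2]
grip_width: 0.0001
```

move_arm([
  {"tx":-0.0004,"ty":0.0003,"tz":0,"rx":0,"ry":0,"rz":0,"gripper":0},
])

```text
time_s: 25.85
tcp_pos: [0.5489, 0.0695, 0.0376]
tcp_rot: [[-0.063, 0.053, 0.997], [-0.764, 0.64, -0.082], [-0.642, -0.766, -0.0]]
wrist_force: [0.4, -7.1, 0.9]
grip_width: -0.0002
```

```bash
python3 gap.py 150 230 420; python3 - <<'E'
from h import *
f=grab_frame("wrist"); save(f,"k.png",None,1.25); s=state(); print(s["wrist_force"])
for d in spot_point(f,"spacer")[:1]: P=w(f,d["location"]); print(d["p"],P)
E
```

```text
150 [(28, 105, 0.2603), (74, 52, 0.2278), (97, 98, 0.213), (120, 75, 0.1992), (137, 112, 0.1895), (162, 59, 0.176), (170, 26, 0.1719), (171, 26, 0.1714), (203, 98, 0.1557), (279, 59, 0.1227), (350, 48, 0.0966)]
230 [(7, 58, 0.2768), (29, 99, 0.2597), (76, 55, 0.2265), (77, 55, 0.2259), (98, 78, 0.2125), (106, 47, 0.2076), (152, 64, 0.1814), (181, 75, 0.1664), (280, 56, 0.1224), (290, 105, 0.1185), (296, 90, 0.1162), (306, 97, 0.1124), (339, 114, 0.1005), (354, 27, 0.0953), (367, 36, 0.091)]
420 [(7, 55, 0.2771), (30, 102, 0.2591), (78, 64, 0.2254), (100, 53, 0.2115), (107, 57, 0.2072), (132, 26, 0.1926), (165, 44, 0.1748), (184, 56, 0.1651), (199, 77, 0.1578), (281, 55, 0.1222), (293, 58, 0.1176), (299, 87, 0.1153), (340, 171, 0.1003)]
[ 1.384  -5.071   0.5578]
0.76 [0.5523 0.1207 0.063 ]
```

View pics/k.png

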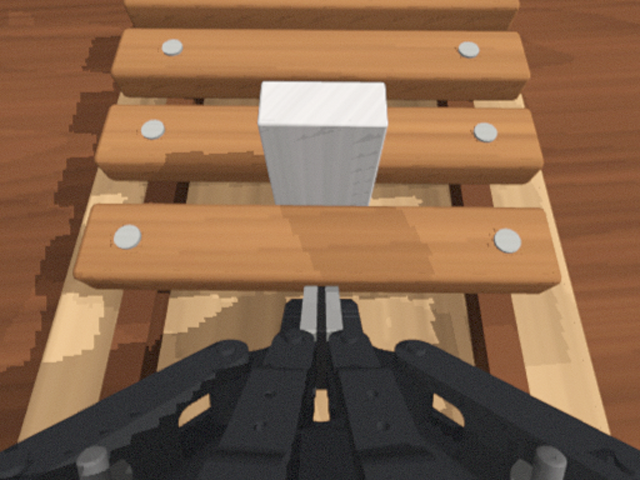

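Bar 4 is almost there, with about 1.5 mm left and the block upright against it. I'm continuing in small steps.

move_arm([
  {"tx":-0.0004,"ty":0.0003,"tz":0,"rx":0,"ry":0,"rz":0,"gripper":0},
])

```text
time_s: 26.12
tcp_pos: [0.5489, 0.0699, 0.0376]
tcp_rot: [[-0.063, 0.053, 0.997], [-0.764, 0.64, -0.082], [-0.642, -0.766, -0.0]]
wrist_force: [1.6, -6.0, 0.5]
grip_width: -0.0001
```

move_arm([
  {"tx":-0.0003,"ty":0.00025,"tz":0,"rx":0,"ry":0,"rz":0,"gripper":0},
])

```text
time_s: 26.25
tcp_pos: [0.549, 0.0703, 0.0376]
tcp_rot: [[-0.063, 0.053, 0.997], [-0.764, 0.64, -0.082], [-0.642, -0.766, -0.0]]
wrist_force: [0.5, -6.4, -0.5]
grip_width: 0.0001
```

move_arm([
  {"tx":-0.0003,"ty":0.00025,"tz":0,"rx":0,"ry":0,"rz":0,"gripper":0},
])

```text
time_s: 26.38
tcp_pos: [0.549, 0.0707, 0.0376]
tcp_rot: [[-0.063, 0.053, 0.997], [-0.764, 0.64, -0.082], [-0.642, -0.766, -0.0]]
wrist_force: [0.8, -6.6, 0.9]
grip_width: 0.0
```

move_arm([
  {"tx":-0.0003,"ty":0.00025,"tz":0,"rx":0,"ry":0,"rz":0,"gripper":0},
])

```text
time_s: 26.5
tcp_pos: [0.549, 0.0708, 0.0376]
tcp_rot: [[-0.063, 0.053, 0.997], [-0.764, 0.64, -0.082], [-0.642, -0.767, -0.0]]
wrist_force: [0.6, -8.4, 1.9]
grip_width: 0.0003
```

move_arm([
  {"tx":-0.0002,"ty":0.00017,"tz":0,"rx":0,"ry":0,"rz":0,"gripper":0},
])

```text
time_s: 26.62
tcp_pos: [0.5491, 0.0708, 0.0376]
tcp_rot: [[-0.063, 0.053, 0.997], [-0.765, 0.639, -0.082], [-0.642, -0.767, 0.0]]
wrist_force: [-1.0, -9.5, 2.4]
grip_width: 0.0003
```

```bash
python3 gap.py 150 230 400 420; python3 -c "
from h import *
print(state()['wrist_force'],state()['tcp_pos'])"
```

```text
150 [(6, 50, 0.2786), (7, 50, 0.2778), (30, 112, 0.2599), (76, 52, 0.2277), (99, 111, 0.213), (122, 76, 0.1993), (139, 111, 0.1897), (165, 52, 0.1758), (204, 116, 0.1565), (278, 59, 0.1245), (348, 49, 0.0987)]
230 [(7, 58, 0.2779), (30, 104, 0.26), (78, 54, 0.2264), (100, 69, 0.2125), (108, 44, 0.2076), (154, 70, 0.1816), (184, 78, 0.1662), (280, 56, 0.1238), (290, 97, 0.1199), (304, 77, 0.1145), (339, 111, 0.1018), (364, 34, 0.0933)]
400 [(9, 63, 0.2765), (32, 104, 0.2587), (79, 55, 0.226), (80, 55, 0.2253), (102, 52, 0.2115), (109, 56, 0.2072), (168, 54, 0.1745), (186, 67, 0.1654), (199, 90, 0.1591), (206, 71, 0.1558), (281, 56, 0.1235), (292, 80, 0.1193), (299, 71, 0.1166), (341, 192, 0.1013), (357, 28, 0.0958)]
420 [(8, 53, 0.2773), (32, 103, 0.2587), (80, 58, 0.2253), (102, 49, 0.2115), (109, 58, 0.2072), (167, 47, 0.175), (186, 47, 0.1654), (200, 83, 0.1587), (241, 34, 0.1401), (281, 52, 0.1236), (298, 89, 0.117), (340, 175, 0.1017)]
[-0.3861 -8.058   1.1742] [0.5491 0.0708 0.0376]
```

The bar stopped at TCP y 0.0708, as predicted, with the force rising; both spacings read about 51.5 mm. I'm backing off, rising and regrasping.

move_arm([
  {"tx":0,"ty":0,"tz":0,"rx":0,"ry":0,"rz":0,"gripper":0},
  {"tx":0.0038,"ty":-0.0032,"tz":0,"rx":0,"ry":0,"rz":0,"gripper":0},
  {"tx":0.0054,"ty":-0.0045,"tz":0,"rx":0,"ry":0,"rz":0,"gripper":0},
  {"tx":-0.0264,"ty":-0.0261,"tz":0.0003,"rx":0,"ry":0,"rz":0,"gripper":0},
  {"tx":-0.0264,"ty":-0.0261,"tz":0.0003,"rx":0,"ry":0,"rz":0,"gripper":0},
  {"tx":-0.0265,"ty":-0.0261,"tz":0.0004,"rx":0,"ry":0,"rz":0,"gripper":80},
  {"tx":0,"ty":0,"tz":0,"rx":0,"ry":0,"rz":0,"gripper":80},
  {"tx":0,"ty":0,"tz":0,"rx":0,"ry":0,"rz":0,"gripper":80},
  {"tx":0,"ty":0,"tz":0,"rx":0,"ry":0,"rz":0,"gripper":80},
])

```text
time_s: 27.8
tcp_pos: [0.5493, 0.0702, 0.1473]
tcp_rot: [[-0.064, 0.051, 0.997], [-0.763, 0.642, -0.082], [-0.644, -0.765, -0.003]]
wrist_force: [0.6, -0.1, -0.7]
grip_width: 0.0683
```

```bash
python3 - <<'E'
from h import *
f=grab_frame("wrist")
for l in ["bar3","spacer"]:
  for d in spot_point(f,l)[:4]: P=w(f,d["location"]); print(l,d["p"],P)
s=state();print(s["tcp_pos"],s["grip_width"],delta((.5549,.132,.0735)))
E
python3 gap.py 245 400
```

```text
bar3 0.7 [0.5512 0.0968 0.0428]
bar3 0.69 [0.5604 0.1941 0.0459]
bar3 0.67 [0.5524 0.1443 0.0451]
spacer 0.67 [0.5566 0.1191 0.0611]
[0.5496 0.0701 0.1479] 0.0682263493110285 [0.0003 0.0969 0.0003]
245 [(105, 97, 0.3119), (136, 73, 0.2795), (150, 41, 0.2657), (156, 63, 0.2599), (192, 82, 0.2272), (201, 76, 0.2194), (209, 64, 0.2127), (247, 72, 0.1823), (255, 38, 0.1762), (263, 96, 0.1703), (282, 31, 0.1566), (336, 163, 0.1206), (376, 26, 0.0964)]
400 [(106, 91, 0.311), (138, 86, 0.2777), (149, 31, 0.2669), (157, 142, 0.2592), (193, 84, 0.2265), (205, 36, 0.2163), (206, 36, 0.2154), (216, 51, 0.2071), (234, 30, 0.1926), (258, 72, 0.1743), (264, 85, 0.1698), (284, 38, 0.1554), (332, 89, 0.1234), (337, 81, 0.1202), (386, 32, 0.0909)]
```

All the spacings read 51.7–52.1 mm. I'm gripping and lifting the block.

move_arm([
  {"tx":0,"ty":0.035,"tz":0.0003,"rx":0,"ry":0,"rz":0,"gripper":80},
  {"tx":0,"ty":0.035,"tz":0,"rx":0,"ry":0,"rz":0,"gripper":80},
  {"tx":0,"ty":0.026,"tz":0,"rx":0,"ry":0,"rz":0,"gripper":80},
  {"tx":0,"ty":0,"tz":0,"rx":0,"ry":0,"rz":0,"gripper":55},
  {"tx":0,"ty":0,"tz":0,"rx":0,"ry":0,"rz":0,"gripper":30},
  {"tx":0,"ty":0,"tz":0,"rx":0,"ry":0,"rz":0,"gripper":20},
  {"tx":0,"ty":0,"tz":0,"rx":0,"ry":0,"rz":0,"gripper":20},
  {"tx":0,"ty":0,"tz":0,"rx":0,"ry":0,"rz":0,"gripper":20},
])

```text
time_s: 29.0
tcp_pos: [0.5559, 0.1313, 0.076]
tcp_rot: [[-0.062, 0.054, 0.997], [-0.763, 0.641, -0.082], [-0.643, -0.766, 0.002]]
wrist_force: [0.2, 1.3, -0.2]
grip_width: 0.0392
```

move_arm([
  {"tx":-0.0064,"ty":-0.0077,"tz":0,"rx":0,"ry":0,"rz":0,"gripper":20},
  {"tx":-0.0129,"ty":-0.0153,"tz":0,"rx":0,"ry":0,"rz":0,"gripper":20},
  {"tx":-0.0193,"ty":-0.023,"tz":0,"rx":0,"ry":0,"rz":0,"gripper":20},
  {"tx":-0.0257,"ty":-0.0306,"tz":0,"rx":0,"ry":0,"rz":0,"gripper":20},
  {"tx":-0.0064,"ty":-0.0077,"tz":0,"rx":0,"ry":0,"rz":0,"gripper":20},
  {"tx":0,"ty":0,"tz":0,"rx":0,"ry":0,"rz":0,"gripper":20},
])

```text
time_s: 29.75
tcp_pos: [0.5558, 0.1312, 0.1864]
tcp_rot: [[-0.061, 0.055, 0.997], [-0.764, 0.64, -0.082], [-0.642, -0.766, 0.003]]
wrist_force: [0.8, 0.1, -2.4]
grip_width: 0.0387
```

```bash
python3 gap.py 150 180 460; python3 -c "
from h import *
s=state();print(s['wrist_force'],s['tcp_pos'],s['grip_width'],delta((.522,-.106,.183)))"
```

```text
150 [(268, 49, 0.2409), (277, 29, 0.2334), (278, 29, 0.2326), (294, 45, 0.2197), (313, 49, 0.2049), (359, 34, 0.1715), (391, 38, 0.1501)]
180 [(209, 47, 0.2939), (288, 61, 0.2245), (311, 85, 0.2065), (354, 178, 0.1751)]
460 [(324, 46, 0.1974), (333, 43, 0.1908), (354, 271, 0.1757)]
[-0.2427  1.0324 -1.4384] [0.5552 0.1313 0.1847] 0.03887238157192343 [ 0.1844 -0.1524 -0.0137]
```

move_arm([
  {"tx":0.0307,"ty":-0.0254,"tz":-0.0023,"rx":0,"ry":0,"rz":0,"gripper":20},
  {"tx":0.0307,"ty":-0.0254,"tz":-0.0023,"rx":0,"ry":0,"rz":0,"gripper":20},
  {"tx":0.0307,"ty":-0.0254,"tz":-0.0023,"rx":0,"ry":0,"rz":0,"gripper":20},
  {"tx":0.0307,"ty":-0.0254,"tz":-0.0023,"rx":0,"ry":0,"rz":0,"gripper":20},
  {"tx":0.0307,"ty":-0.0254,"tz":-0.0023,"rx":0,"ry":0,"rz":0,"gripper":20},
  {"tx":0.0309,"ty":-0.0254,"tz":-0.0023,"rx":0,"ry":0,"rz":0,"gripper":20},
  {"tx":0,"ty":0,"tz":0,"rx":0,"ry":0,"rz":0,"gripper":20},
  {"tx":0.0259,"ty":0.0309,"tz":0,"rx":0,"ry":0,"rz":0,"gripper":20},
  {"tx":0.0259,"ty":0.0309,"tz":0,"rx":0,"ry":0,"rz":0,"gripper":20},
  {"tx":0.0245,"ty":0.0292,"tz":0,"rx":0,"ry":0,"rz":0,"gripper":20},
  {"tx":0,"ty":0,"tz":0,"rx":0,"ry":0,"rz":0,"gripper":20},
  {"tx":0,"ty":0,"tz":0,"rx":0,"ry":0,"rz":0,"gripper":20},
])

```text
time_s: 31.3
tcp_pos: [0.5225, -0.1052, 0.0659]
tcp_rot: [[-0.061, 0.053, 0.997], [-0.763, 0.641, -0.081], [-0.643, -0.766, 0.001]]
wrist_force: [-0.1, -0.1, -0.7]
grip_width: 0.0389
```

Lowering the last 10 mm or so gently.

move_arm([
  {"tx":0.0026,"ty":0.003,"tz":0,"rx":0,"ry":0,"rz":0,"gripper":20},
  {"tx":0.0026,"ty":0.003,"tz":0,"rx":0,"ry":0,"rz":0,"gripper":20},
  {"tx":0.0006,"ty":0.0008,"tz":0,"rx":0,"ry":0,"rz":0,"gripper":20},
])

```text
time_s: 31.68
tcp_pos: [0.5222, -0.1058, 0.0561]
tcp_rot: [[-0.062, 0.053, 0.997], [-0.763, 0.641, -0.082], [-0.643, -0.766, 0.001]]
wrist_force: [-0.2, -1.4, -1.7]
grip_width: 0.0394
```

move_arm([
  {"tx":0.0006,"ty":0.0008,"tz":0,"rx":0,"ry":0,"rz":0,"gripper":20},
])

```text
time_s: 31.8
tcp_pos: [0.5222, -0.1057, 0.0557]
tcp_rot: [[-0.062, 0.053, 0.997], [-0.763, 0.641, -0.081], [-0.643, -0.766, 0.001]]
wrist_force: [-2.4, -0.7, 4.8]
grip_width: 0.0391
```

Contact. I'm releasing, retreating and checking.

move_arm([
  {"tx":0,"ty":0,"tz":0,"rx":0,"ry":0,"rz":0,"gripper":55},
  {"tx":0,"ty":0,"tz":0,"rx":0,"ry":0,"rz":0,"gripper":80},
  {"tx":0,"ty":0,"tz":0,"rx":0,"ry":0,"rz":0,"gripper":80},
  {"tx":0,"ty":-0.02,"tz":0,"rx":0,"ry":0,"rz":0,"gripper":80},
  {"tx":0,"ty":-0.04,"tz":0,"rx":0,"ry":0,"rz":0,"gripper":80},
  {"tx":0,"ty":-0.06,"tz":0,"rx":0,"ry":0,"rz":0,"gripper":80},
  {"tx":0,"ty":-0.05,"tz":0,"rx":0,"ry":0,"rz":0,"gripper":80},
  {"tx":0,"ty":0,"tz":0,"rx":0,"ry":0,"rz":0,"gripper":80},
  {"tx":0,"ty":0,"tz":0,"rx":0,"ry":0,"rz":0,"gripper":80},
])

```text
time_s: 32.92
tcp_pos: [0.513, -0.215, 0.185]
tcp_rot: [[-0.063, 0.053, 0.997], [-0.763, 0.641, -0.082], [-0.643, -0.766, 0.0]]
wrist_force: [0.5, 0.2, 0.2]
grip_width: 0.0683
```

```bash
python3 - <<'E'
from h import *
f=grab_frame("wrist"); save(f,"l.png",None,1.25)
for l in ["bar3","spacer"]:
  for d in spot_point(f,l)[:4]: P=w(f,d["location"]); print(l,d["p"],P)
s=state();print(s["tcp_pos"],s["grip_width"],s["wrist_force"],s["time_s"])
E
python3 gap.py 250 380
```

```text
bar3 0.64 [0.5556 0.1434 0.0451]
bar3 0.56 [0.5478 0.0965 0.0452]
spacer 0.96 [ 0.5198 -0.1169  0.0431]
spacer 0.63 [ 0.6186 -0.1795  0.01  ]
[ 0.5128 -0.2137  0.1838] 0.06817902802266781 [ 0.8668  0.303  -0.0543] 33.075
250 [(24, 79, 0.1736), (35, 127, 0.1565), (58, 84, 0.1225), (70, 95, 0.1057), (180, 73, -0.0252), (187, 120, -0.0323), (196, 38, -0.0413), (234, 53, -0.0771), (255, 43, -0.0956)]
380 [(25, 85, 0.1721), (36, 124, 0.1551), (58, 91, 0.1227), (59, 91, 0.1213), (71, 55, 0.1045), (77, 31, 0.0963), (99, 46, 0.0676), (111, 39, 0.0526), (117, 37, 0.0453), (190, 108, -0.035), (197, 40, -0.042)]
```

View pics/l.png

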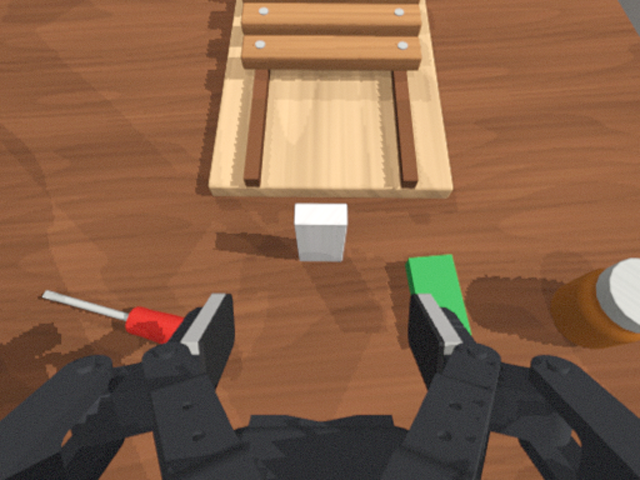

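The block stands on the bench at (321,232), clear of the board, with the screwdriver and jar untouched. I'm taking one more look over the bars to verify both gaps.

move_arm([
  {"tx":-0.047,"ty":0.0278,"tz":0.0023,"rx":0,"ry":0,"rz":0,"gripper":80},
  {"tx":-0.047,"ty":0.0278,"tz":0.0023,"rx":0,"ry":0,"rz":0,"gripper":80},
  {"tx":-0.047,"ty":0.0278,"tz":0.0023,"rx":0,"ry":0,"rz":0,"gripper":80},
  {"tx":-0.047,"ty":0.0278,"tz":0.0023,"rx":0,"ry":0,"rz":0,"gripper":80},
  {"tx":0,"ty":0,"tz":0,"rx":0,"ry":0,"rz":0,"gripper":80},
  {"tx":0,"ty":0,"tz":0,"rx":0,"ry":0,"rz":0,"gripper":80},
])

```text
time_s: 33.88
tcp_pos: [0.5395, -0.0002, 0.2202]
tcp_rot: [[-0.062, 0.051, 0.997], [-0.763, 0.641, -0.081], [-0.643, -0.766, -0.0]]
wrist_force: [-0.2, 0.3, 0.0]
grip_width: 0.0683
```

```bash
python3 gap.py 280 320 360; python3 - <<'E'
from h import *
f=grab_frame("side"); 
for l in ["spacer","wood_spool","varnish_jar","screwdriver"]:
  for d in spot_point(f,l)[:3]: P=w(f,d["location"]); print(l,d["p"],P)
print(state()["time_s"],state()["wrist_force"])
E
```

```text
280 [(101, 116, 0.3136), (127, 89, 0.278), (136, 62, 0.2663), (168, 86, 0.2266), (176, 81, 0.2172), (214, 80, 0.1748), (225, 92, 0.1633), (231, 67, 0.1571), (265, 84, 0.1237), (273, 105, 0.1162)]
320 [(101, 140, 0.3138), (127, 96, 0.2782), (137, 63, 0.2651), (168, 88, 0.2267), (177, 71, 0.2161), (182, 61, 0.2104), (214, 76, 0.175), (221, 94, 0.1676), (226, 90, 0.1624), (232, 59, 0.1562), (251, 30, 0.1373), (266, 90, 0.1229), (275, 96, 0.1145), (304, 27, 0.0885)]
360 [(101, 117, 0.3139), (127, 97, 0.2783), (137, 51, 0.2653), (168, 94, 0.2269), (177, 76, 0.2163), (182, 64, 0.2105), (198, 31, 0.1925), (215, 83, 0.1741), (221, 82, 0.1678), (226, 88, 0.1626), (232, 50, 0.1564), (249, 30, 0.1394), (266, 91, 0.123), (275, 98, 0.1146), (303, 28, 0.0895)]
spacer 0.81 [ 0.5599 -0.4649  0.0071]
spacer 0.74 [ 0.5179 -0.1191  0.0415]
spacer 0.71 [ 0.6188 -0.1777  0.0103]
varnish_jar 0.67 [ 0.7495 -0.1998 -0.    ]
varnish_jar 0.16 [0.5504 0.0967 0.0391]
screwdriver 0.88 [ 0.3543 -0.1771 -0.0019]
34.175 [-1.2631  0.3508  0.598 ]
```

```bash
python3 -c "
from cell import *
print(sign_off())"
```

```text
the job is handed in; nothing more can be done
None
```

I set both sliding bars with the aluminium block, stood the block on the bench clear of the instrument, and handed the job in at about 34 s.

- **Gaps:** In the last wrist picture, bars 2–3 measured about 52.0 mm centre to centre and bars 3–4 about 51.5 mm; the aim was 52 ± 2. The screwed bars 1–2, known to be 52 mm apart, read 51.5 mm in the same picture. Both slides also ended in a clear stop with rising force: bar 3 went from about 8 to 14 N and bar 4 from about 6.5 to 9.5 N.
- **Block:** It stands upright and released at about (0.519, −0.118), about 0.24 m from the xylophone's centre on the −y side, beyond the 0.19 m limit. The detector put its centre at a height of 41–43 mm, against 40 expected.
- **Bystanders:** The jar and screwdriver were still within about 5 mm of their starting positions. The detector missed the spool in the last picture, so its position was not re-measured; no planned move came near it.

No checks disagreed. Sign-off gave no verdict.

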